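Fit a new lamp in the bench photometer

TASK

Pull the photometer's lamp slide out to its stop by the red knob, so that it stays out. Then take the new lamp (white ceramic, clear bulb) from the blue lamp stand by its ceramic body, without touching any glass bulb, and fit it in the slide's bayonet socket: push it down against the spring and turn it clockwise, about a quarter turn, fully home. Finish while still gripping it there, as the clamp screw is yet to be tightened; leave the spent lamp and everything else on the bench where it is.

Things in the scene. Friction and masses are not known exactly. Their poses are not given: they have to be found in the camera images.
- lamp_slide (a joint): Travel of the lamp slide in m: 0 shut, 0.100 pulled fully out to its stop, straight out of the photometer's front, along the photometer's -x. A spring pulls it shut (2 to 3.5 N). In the last 10 mm it goes over a sprung ball catch (about 13 N in all); at the stop the catch holds it out, but let go earlier it springs shut.
- knob (a point): Centre of the slide's red pull knob: a cylinder 22 mm in diameter and 20 mm long, axis level and along the pull, 38 mm above the bench, 34 mm in front of the slide's front plate, on a 10 mm stem. Frame as the photometer's: the pull is along its -x. Best pinched from above, across the pull.
- photometer: Bench photometer, light grey, 300 mm wide, 310 mm deep, front deck 78 mm high, rear part 110 mm, lid on it to 123 mm. Origin on the bench at the middle of its front face; x points into the machine, z up. The lamp slide comes out of this face 45 mm to the -y side. Fixed.
- socket (a point): Brass bayonet socket on the slide, hidden in the machine until the slide is out; then its axis is 60 mm in front of the machine's face, 40 mm behind the slide's front plate (top 60 mm above the bench). Ring 25 mm bore, 38 mm outside, 28 mm high. Origin: centre of its foot, 18 mm above the bench; z up. With the lamp locked, its pins lie along this x axis (within 6 degrees).
- socket_mouth (a point): Centre of the socket's rim, 28 mm above its origin, same axes. Two opposite entry slots, 8 mm wide, run straight down from the rim; from above they lie along the line 86 degrees (1.50 rad) counter-clockwise of the socket's x axis. At the bottom, tracks lead 86 degrees clockwise from the slots to stops, with notches where the pins rise under the spring.
- contact_pad (a joint): How far the sprung pad in the socket is pressed down, m. It meets the lamp's foot 16 mm above the socket's origin (3 N, 10 N at full depth). To turn freely, the lamp's foot should be 3.3 mm (bottomed; pad 0.0127) to 6.7 mm above the origin; in the notches the spring lifts it to 9.7 mm (pad 0.006). 0 with no lamp.
- new_lamp: The new lamp, 70 g, 87 mm long, upright in a slot of the stand. Origin at the centre of its foot, z up to the bulb. Steel cap 22 mm in diameter from 0 to 27 mm with two opposite brass pins (4.5 mm thick, 31 mm over the tips) along its x axis, 8 mm above the foot; white ceramic body 27 to 67 mm, 32 mm across its flats in y (grip there), 36 mm in x; clear bulb 13 mm wide, 67 to 87 mm.
- new_lamp_glass: Glass bulb of the new lamp, part of it (same origin and axes as the lamp). Not to be touched.
- spent_lamp: The spent lamp, same shape and frame, brown scorched ceramic and black bulb, in the next slot of the stand. Leave it.
- spent_lamp_glass: Glass bulb of the spent lamp (same origin and axes as that lamp). Not to be touched.
- lamp_stand: Blue lamp stand, fixed block 190 x 56 x 32 mm; origin under its centre, x along its length. Three slots 62 mm apart along x, each 35 mm (along x) by 25.5 mm, 29 mm deep; the two lamps stand in two of them with their ceramic resting on the top, feet 5 mm above the bench, pins along the stand's x.
- reagent_bottle: Amber bottle with teal cap, 94 mm in diameter, 205 mm high; bystander. Origin under its centre.
- beaker: Glass beaker 70 mm in diameter, 85 mm high; bystander. Origin under its centre.
- screwdriver: Screwdriver with orange handle, 170 mm long, lying; bystander.
- lamp_carton: Cardboard carton of the lamp, 45 x 100 x 45 mm, long in y; bystander. Origin under its centre.
- cuvette_rack: White cuvette rack, 55 x 130 mm, 54 mm high; bystander. Origin under its centre.
- wash_bottle: White wash bottle with teal spout, 70 mm in diameter, 190 mm high; bystander. Origin under its centre.
Things that resemble listed ones, but are neither listed nor needed, are in the scene too. Of the things that look like the new_lamp, take the one that is farthest to the robot's left at the start.

How it is judged:
By the outcome, as a careful person would: the job done as asked, in the order asked, and still so for the second after the job is handed in, while the arm keeps its last pose, push and grip.
It also fails if it takes over 61 s, if anything falls off the work surface, if the arm or the gripper's body presses on something with over 40 N, if the wrist force passes 120 N, or if a joint passes its speed limit or range.

ROBOT

A 6-joint arm with a two-finger parallel gripper is mounted at the origin on the work surface. World frame = base frame: x ahead of the robot, y to its left, z up, the work surface at z = 0. Lengths are in mm, angles in rad, forces in N, time in s.
With the tool pointing down it reaches from about 225 to 875 mm from the base axis. Payload 3.4 kg.
Tool frame: the origin (TCP) lies at the very end of the fingers, on their centre line; the grasp point (between the pads) lies 19 mm behind it; z points along the fingers, y is the direction in which the jaws open and shut (so a half turn about z gives the same grasp; the last joint's range is limited). The gripper opens to 85 mm and grips with 20 to 120 N. Pads are 22 mm wide; open, the fingers measure 114 mm over their backs; the gripper's body (76 mm by 85 mm) begins 54 mm behind the grasp point. The pads swing forward as they close: fully open they stand 13 mm farther back than shut.
Start: joints at [-1.226, 0.276, 1.505, -0, 1.361, -0.121], TCP at [258.26, -513.778, 197.228] pointing down, gripper open.
Joint ranges: [-2.89, 2.89], [-0.75, 2.08], [0.22, 2.7], [-1.18, 4.32], [0.11, 2.71], [-2.7, 2.7]. Speed limits (rad/s): [2.57, 2.57, 3.14, 3.14, 3.14, 3.14].

INTERFACE

Orientations are given as [roll, pitch, yaw] about the fixed x, y, z axes, in that order (R = Rz(yaw) Ry(pitch) Rx(roll)).
In Python, from workcell import manip gives the robot as it stands.
- The arm moves only by the shell command python3 -m jog 'ROWS'. ROWS is JSON, a list of rows, each an object with "dr": the turn, a rotation vector about the world's x, y, z in degrees, a list of three; "offset": the shift along the world's x, y, z in mm, a list of three; "fingers": the opening, from -1 (shut) to 1 (fully open). A call has 1 to 12 rows; each row is the pose to reach, as a shift and turn from the pose commanded when the call began; what a row does not reach only later rows make up. A row lasts 1/10 s, in which the tool goes at most 50 mm and 8.59 degrees, less where a joint would pass 70% of its speed; a pose out of reach is approached as far as the arm can. A call with a gripper value outside its range is refused whole. The fingers move at their own pace and stop on an object; the grip force is fixed at half the most. Time passes only in rows, so rows that repeat a pose let the fingers close. It gives the time, the measured TCP pose, the force and the opening at its end, in the units of the state.
- manip.get_obs(): the state, without advancing time (a new reading comes with each control period).
- manip.grab_frame(name): name is "scene" or "top"; returns (picture, depth): 400x640x3 uint8, red, green, blue; 400x640 float32, mm along the optical axis (not along the pixel's ray), 0 where there is no reading.
- manip.camera_model(name): a dict with "K" (3x3 intrinsics, pixels), "extrinsics" (4x4, takes a point from camera to world coordinates). Camera axes: x right, y down, z forward; pixel columns grow to the right and rows downward; lengths in mm; the calibration is good to about 2 mm. A picture is of the moment at which its call begins. camera_model takes no time and is no camera call.
- manip.sign_off(): hands the job in, once; it reports no verdict.
The state is a dict: "t": time; "joint_pos": joint angles; "qd": joint speeds; "joint_efforts": joint torques, N m; "tool_pos": TCP position; "orientation": TCP orientation; "contact_force": force on the tool from outside, world axes, zero at the start; "ft_torque": the same for the moment, N m; "width": finger opening in mm.
Only numpy, scipy, OpenCV 4.12 (cv2) and the standard library are available. Lean on these libraries where they do the work, as an engineer would, in place of code of your own. Each camera call takes 0.05 s, during which the arm holds its last target.

## Working session

There is one attempt and no reset: what is moved stays moved. The work goes in short steps, Python scripts to look and compute and a shell command to move; the robot and the scene stay as the last step left them, time stands still between calls to the robot, and variables do not carry over. Pictures are saved under pics/ and viewed, and the job is handed in when it is done.

```bash
ls; mkdir -p pics
python3 - <<'E'
from workcell import manip
import cv2,numpy as np
for n in("scene","top"):
    p,d=manip.grab_frame(n)
    cv2.imwrite(f"pics/{n}0.png",p[:,:,::-1]); np.savez(f"pics/{n}0.npz",p=p,d=d)
    m=manip.camera_model(n);print(n,np.round(m["K"],1),np.round(m["extrinsics"],3))
print(manip.get_obs())
E
```

```text
pics
scene [[404.1   0.  321. ]
 [  0.  404.1 198. ]
 [  0.    0.    1. ]] [[ 4.050000e-01  6.670000e-01 -6.250000e-01  1.223797e+03]
 [ 9.140000e-01 -2.930000e-01  2.800000e-01 -3.105650e+02]
 [ 3.000000e-03 -6.850000e-01 -7.290000e-01  8.556050e+02]
 [ 0.000000e+00  0.000000e+00  0.000000e+00  1.000000e+00]]
top [[415.9   0.  320.2]
 [  0.  415.9 199.8]
 [  0.    0.    1. ]] [[-3.000000e-03 -9.940000e-01  1.130000e-01  4.330290e+02]
 [-1.000000e+00  5.000000e-03  1.600000e-02 -1.680200e+01]
 [-1.600000e-02 -1.130000e-01 -9.930000e-01  1.197466e+03]
 [ 0.000000e+00  0.000000e+00  0.000000e+00  1.000000e+00]]
{'t': 0.1, 'joint_pos': array([-1.22601409e+00,  2.76528041e-01,  1.50601640e+00, -1.64813835e-05,
        1.36074749e+00, -1.20970947e-01]), 'qd': array([ 5.83760479e-04, -1.11693702e-03, -1.39027097e-03,  5.11556676e-04,
       -1.76367977e-04,  1.93787564e-05]), 'joint_efforts': array([ 1.56874958e-03, -4.17699802e+01, -2.46404904e+01, -1.78743103e-04,
        5.82070483e-03,  1.22300570e-06]), 'tool_pos': array([ 258.04683107, -513.22840911,  196.42447789]), 'orientation': array([-3.13990386e+00, -1.89065781e-04,  4.65756475e-01]), 'contact_force': array([ 0.58694034, -0.04440828, -0.80734588]), 'ft_torque': array([-0.04260732,  0.01901748,  0.00380554]), 'width': 85.35634884617568}
```

View pics/scene0.png

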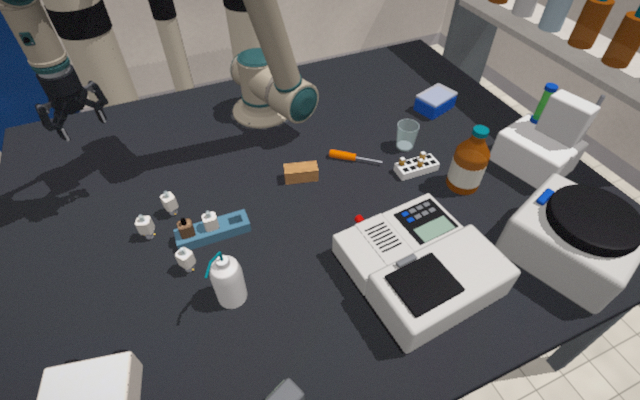

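View pics/top0.png

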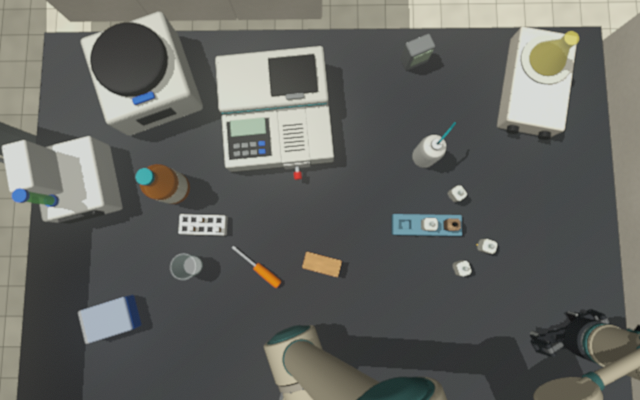

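The top view shows the photometer's red knob at (297,175). The stand is at (428,224), with the white lamp at (431,224) and the spent lamp at (453,224). Three loose look-alikes lie further right, at (458,193), (487,246) and (462,268). The stand's white lamp is the leftmost from the robot, so I'll take that one.

```bash
cat > h.py <<'E'
import numpy as np,cv2
from workcell import manip
def load(f): z=np.load(f);return z['p'],z['d']
def grab(n,tag):
    p,d=manip.grab_frame(n);np.savez(f"pics/{n}{tag}.npz",p=p,d=d);cv2.imwrite(f"pics/{n}{tag}.png",p[:,:,::-1]);return p,d
def crop(p,x0,y0,x1,y1,k,name):
    cv2.imwrite(name,cv2.resize(p[y0:y1,x0:x1,::-1],None,fx=k,fy=k,interpolation=cv2.INTER_CUBIC))
def ray(n,u,v):
    m=manip.camera_model(n);K=np.array(m["K"]);E=np.array(m["extrinsics"])
    d=E[:3,:3]@np.linalg.solve(K,[u,v,1.]);return E[:3,3],d
def onz(n,u,v,z):
    o,d=ray(n,u,v);return o+d*(z-o[2])/d[2]
def dep(n,u,v,d):
    o,r=ray(n,u,v);return o+r*d[int(round(v)),int(round(u))]
def tri(a,b):
    (o1,d1),(o2,d2)=ray(*a),ray(*b);d1=d1/np.linalg.norm(d1);d2=d2/np.linalg.norm(d2)
    s=np.linalg.lstsq(np.c_[d1,-d2],o2-o1,rcond=None)[0];p=o1+s[0]*d1;q=o2+s[1]*d2
    return (p+q)/2,np.linalg.norm(p-q)
def cloud(n,d):
    m=manip.camera_model(n);K=np.array(m["K"]);E=np.array(m["extrinsics"])
    v,u=np.mgrid[:400,:640];P=np.stack([u,v,np.ones_like(u)],-1)@np.linalg.inv(K).T*d[...,None]
    return P@E[:3,:3].T+E[:3,3]
def comps(mask,mn=8):
    n,l,s,c=cv2.connectedComponentsWithStats(mask.astype(np.uint8));
    return [(np.round(c[i],2),s[i]) for i in range(1,n) if s[i,4]>=mn]
E
python3 - <<'E'
from h import *
np.set_printoptions(suppress=True,precision=2)
pt,dt=load('pics/top0.npz');ps,ds=load('pics/scene0.npz')
def red(p):
    h=cv2.cvtColor(p,cv2.COLOR_RGB2HSV);return ((h[...,0]<6)|(h[...,0]>174))&(h[...,1]>170)&(h[...,2]>90)
def blue(p):
    h=cv2.cvtColor(p,cv2.COLOR_RGB2HSV);return (h[...,0]>95)&(h[...,0]<110)&(h[...,1]>90)&(h[...,2]>90)
for n,p in(("top",pt),("scene",ps)):
    print(n,"red",comps(red(p)),"\nblue",comps(blue(p),100))
# depth-derived clouds
C=cloud("top",dt)
def show(b,name):
    x0,y0,x1,y1=b;crop(pt,*b,int(min(600/(y1-y0),800/(x1-x0))),name)
show((380,170,510,290),'pics/t_st.png');show((210,40,340,190),'pics/t_ph.png')
crop(ps,130,180,260,290,5,'pics/s_st.png')
# stand top
m=blue(pt);m[:205]=0;m[240:]=0;m[:,:385]=0;m[:,470:]=0
cn=max(cv2.findContours(m.astype(np.uint8),0,2)[0],key=cv2.contourArea);r=cv2.minAreaRect(cn);print(r)
for q in cv2.boxPoints(r):print(q,onz("top",*q,32))
for (u,v) in [(297,175),(431,224),(431,221),(453,224),(405,224),(300,140),(270,110),(240,95)]:print(u,v,C[v,u])
E
```

```text
top red [(array([297.08, 175.38]), array([294, 173,   7,   6,  37], dtype=int32))] 
blue [(array([142.87,  97.56]), array([133,  92,  21,  12, 132], dtype=int32)), (array([ 18.87, 195.03]), array([ 12, 189,  14,  13, 151], dtype=int32))]
scene red [(array([358.43, 218.07]), array([355, 215,   9,   7,  46], dtype=int32))] 
blue [(array([17.  , 89.18]), array([   0,   35,   48,  116, 2814], dtype=int32)), (array([433.57, 107.99]), array([414,  97,  43,  23, 376], dtype=int32)), (array([544.84, 196.26]), array([537, 189,  17,  16, 131], dtype=int32)), (array([216.26, 231.28]), array([ 174,  210,   77,   39, 1036], dtype=int32))]
((454.0, 232.0), (2.0, 0.0), 180.0)
[455. 232.] [ 474.09 -373.14   32.  ]
[455. 232.] [ 474.09 -373.14   32.  ]
[453. 232.] [ 474.11 -367.6    32.  ]
[453. 232.] [ 474.11 -367.6    32.  ]
297 175 [635.21  66.54  43.56]
431 224 [ 493.45 -293.05   89.51]
431 221 [ 501.67 -294.38   85.23]
453 224 [ 493.27 -351.32   88.84]
405 224 [ 498.42 -240.44    3.34]
300 140 [727.15  56.17  77.11]
270 110 [812.96 139.93  77.95]
240 95 [844.1  217.21 111.94]
```

```bash
sleep 1
```

```text
(no output)
```

View pics/t_st.png

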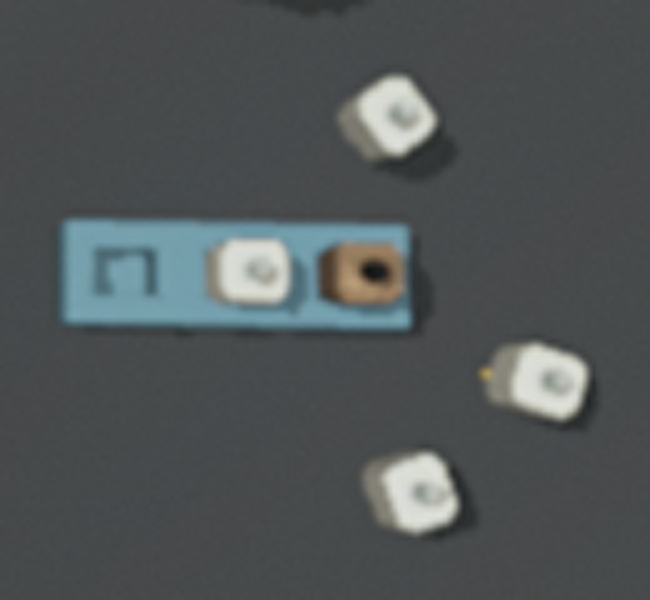

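View pics/s_st.png

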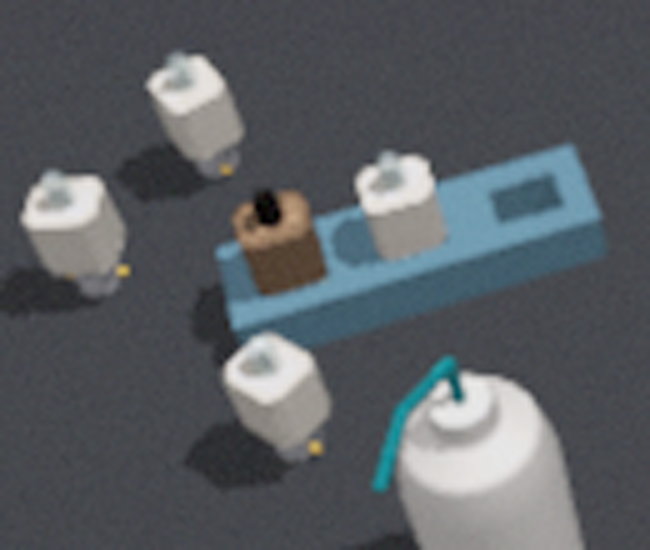

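View pics/t_ph.png

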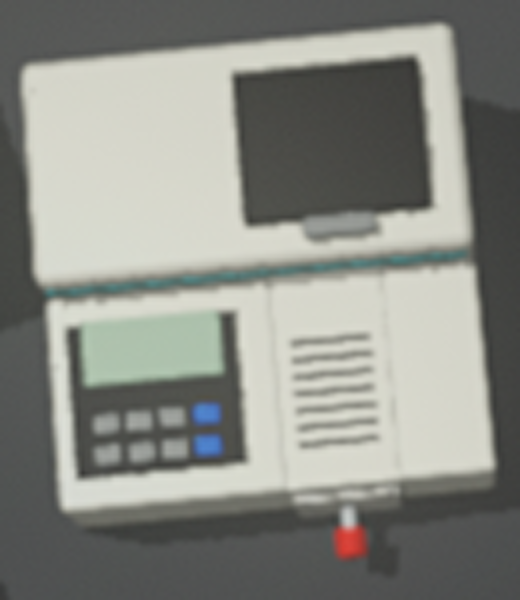

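Run:
```python
from h import *
np.set_printoptions(suppress=True,precision=2)
pt,dt=load('pics/top0.npz');ps,ds=load('pics/scene0.npz')
C=cloud("top",dt)
u=np.arange(640)[None,:].repeat(400,0);v=np.arange(400)[:,None].repeat(640,1)
# photometer front top edge: lowest light pixel with z>73 per column -> subpixel via brightness
g=pt.astype(float).mean(2)
pts=[]
for c in list(range(232,275))+list(range(318,330)):
    col=C[:,c,2]; r=[i for i in range(120,185) if abs(col[i]-78)<4]
    pts.append(onz("top",c,max(r)+.5,78)[:2])
pts=np.array(pts);vx,vy,x0,y0=cv2.fitLine(pts.astype(np.float32),cv2.DIST_HUBER,0,.01,.01).ravel()
print("front edge dir",vx,vy,np.degrees(np.arctan2(vy,vx)),"pt",x0,y0)
m=(v>40)&(v<190)&(u>205)&(u<345)&(C[...,2]>70)
r=cv2.minAreaRect(C[m][:,:2].astype(np.float32));print("photometer rect",r)
# knob by triangulation & planes
k,e=tri(("top",297.08,175.38),("scene",358.43,218.07));print("knob tri",k,e,"top@44",onz("top",297.08,175.38,44),"scene@42",onz("scene",358.43,218.07,42))
# stand
hs=cv2.cvtColor(pt,cv2.COLOR_RGB2HSV);print(hs[224,398],hs[232,420])
m=(hs[...,0]>90)&(hs[...,0]<112)&(hs[...,1]>60)&(hs[...,2]>100)&(u>385)&(u<470)&(v>205)&(v<245)
m=m|(m[:, ::1]&False)
q=np.argwhere(m)[:,::-1].astype(np.float32)
r=cv2.minAreaRect(q);print(r);
for b in cv2.boxPoints(r):print(b,onz("top",*b,32))
# lamp white tops
w=(hs[...,1]<40)&(hs[...,2]>185)&(u>380)&(u<510)&(v>175)&(v<290)
for c,s in comps(w,15):print("white top",c,s,onz("top",*c,72))
hs2=cv2.cvtColor(ps,cv2.COLOR_RGB2HSV)
w=(hs2[...,1]<40)&(hs2[...,2]>185)&(u>130)&(u<225)&(v>180)&(v<275)
for c,s in comps(w,15):print("sc white",c,s,onz("scene",*c,72))
```

```text
front edge dir 0.089810625 -0.99595886 -84.84728 pt 662.6029 145.53543
photometer rect ((698.64453125, 116.6300048828125), (553.095703125, 300.6520690917969), 5.164188385009766)
knob tri [633.3   64.28  42.99] 4.508205966414326 top@44 [634.05  66.28  44.  ] scene@42 [631.92  62.54  42.  ]
[ 97  84 155] [ 97  82 174]
((426.5, 224.5), (21.0, 69.0), 90.0)
[392. 214.] [ 525.   -199.48   32.  ]
[461. 214.] [ 524.21 -391.8    32.  ]
[461. 235.] [ 465.72 -389.4    32.  ]
[392. 235.] [ 466.35 -198.17   32.  ]
white top [458.44 192.38] [452 186  14  14 118] [ 579.95 -374.42   72.  ]
white top [430.06 223.32] [424 218  13  12 130] [ 496.24 -294.95   72.  ]
white top [489.25 245.75] [483 239  14  14 130] [ 435.71 -450.55   72.  ]
white top [463.38 267.91] [457 261  14  15 128] [ 377.34 -379.34   72.  ]
sc white [167.2  196.98] [160 192  15  11  90] [ 383.31 -383.46   72.  ]
sc white [208.97 216.79] [202 211  15  12 108] [ 496.72 -297.81   72.  ]
sc white [142.57 220.51] [135 215  16  11 109] [ 441.6 -453.9   72. ]
sc white [183.46 253.55] [175 247  17  14 134] [ 585.28 -379.02   72.  ]
sc white [220.54 260.98] [216 255   9  11  63] [ 640.98 -304.45   72.  ]
sc white [217.65 271.54] [211 269  14   6  79] [ 666.54 -317.6    72.  ]
```

```bash
python3 -m jog '[{"offset":[45,60,0],"dr":[0,0,-5]},{"offset":[90,120,0],"dr":[0,0,-10]},{"offset":[135,180,0],"dr":[0,0,-15]},{"offset":[180,250,0],"dr":[0,0,-21.5]},{"offset":[225,330,0],"dr":[0,0,-21.5]},{"offset":[270,400,0],"dr":[0,0,-21.5]},{"offset":[310,460,0],"dr":[0,0,-21.5]},{"offset":[345,520,0],"dr":[0,0,-21.5]},{"offset":[374.7,578.2,0],"dr":[0,0,-21.5]},{"offset":[374.7,578.2,-40],"dr":[0,0,-21.5]},{"offset":[374.7,578.2,-80],"dr":[0,0,-21.5]},{"offset":[374.7,578.2,-80],"dr":[0,0,-21.5]}]'
```

```text
invalid input at $[0]: expected keys dr, offset, fingers
```

```bash
python3 -m jog '[{"offset":[45,60,0],"dr":[0,0,-5],"fingers":1},{"offset":[90,120,0],"dr":[0,0,-10],"fingers":1},{"offset":[135,180,0],"dr":[0,0,-15],"fingers":1},{"offset":[180,250,0],"dr":[0,0,-21.5],"fingers":1},{"offset":[225,330,0],"dr":[0,0,-21.5],"fingers":1},{"offset":[270,400,0],"dr":[0,0,-21.5],"fingers":1},{"offset":[310,460,0],"dr":[0,0,-21.5],"fingers":1},{"offset":[345,520,0],"dr":[0,0,-21.5],"fingers":1},{"offset":[374.7,578.2,0],"dr":[0,0,-21.5],"fingers":1},{"offset":[374.7,578.2,-40],"dr":[0,0,-21.5],"fingers":1},{"offset":[374.7,578.2,-80],"dr":[0,0,-21.5],"fingers":1},{"offset":[374.7,578.2,-80],"dr":[0,0,-21.5],"fingers":1}]'
```

```text
t: 1.3
tool_pos: [584.0, -16.5, 153.3]
orientation: [3.141, -0.001, 0.091]
contact_force: [1.4, -0.4, -0.1]
width: 85.7
```

```bash
python3 -m jog '[{"offset":[0,0,0],"dr":[0,0,0],"fingers":1},{"offset":[0,0,0],"dr":[0,0,0],"fingers":1}]'
```

```text
t: 1.5
tool_pos: [582.6, -17.5, 152.5]
orientation: [3.142, 0.003, 0.093]
contact_force: [0.0, 0.4, -0.7]
width: 85.7
```

```bash
python3 -m jog '[{"offset":[25,40,-15],"dr":[0,0,0],"fingers":0.2},{"offset":[50.4,81.9,-30],"dr":[0,0,0],"fingers":0.2},{"offset":[50.4,81.9,-60],"dr":[0,0,0],"fingers":0.2},{"offset":[50.4,81.9,-60],"dr":[0,0,0],"fingers":0.2},{"offset":[50.4,81.9,-60],"dr":[0,0,0],"fingers":0.2}]'
python3 - <<'E'
from h import *
p,d=grab("scene","1");crop(p,290,130,450,250,5,'pics/s1.png')
p,d=grab("top","1");crop(p,230,120,360,220,6,'pics/t1.png')
print(manip.get_obs()["tool_pos"])
E
```

```text
t: 2.0
tool_pos: [632.8, 61.8, 93.9]
orientation: [3.141, 0.002, 0.089]
contact_force: [-1.1, -0.2, 0.2]
width: 51.2
[634.18436199  61.74696304  95.58845024]
```

View pics/s1.png

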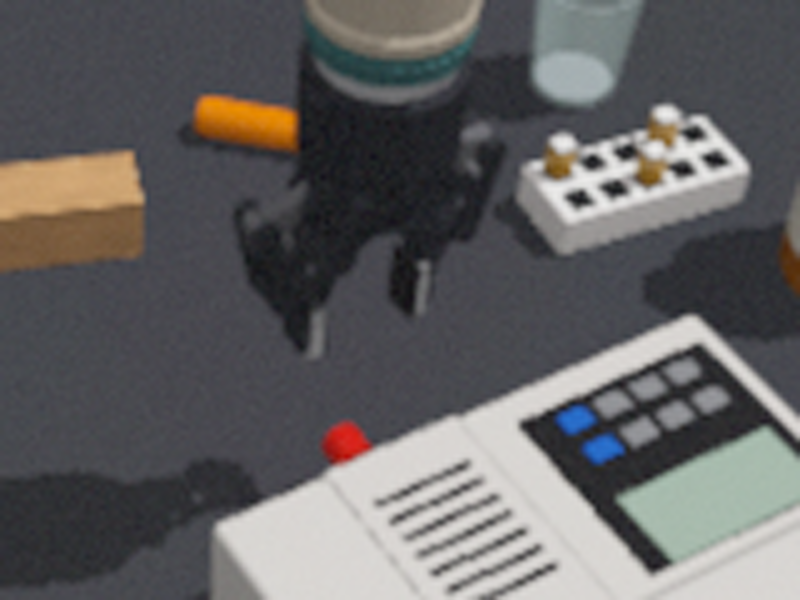

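View pics/t1.png

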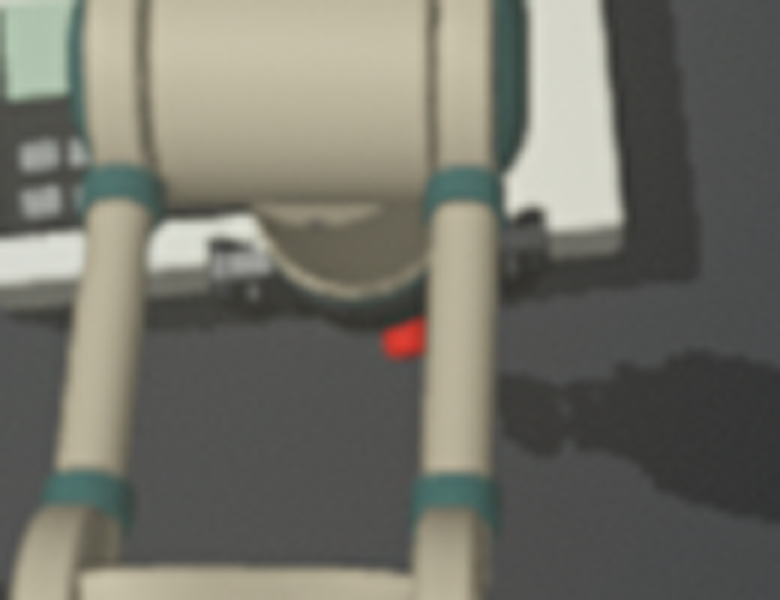

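The scene crop shows the open fingertips at about px (353,201) and (374,192.4), above and behind the red knob at (358,218). I'll use the tips to check the camera bias.

Run:
```python
from h import *
for z in(95,100,104):print(onz("scene",353.2,201,z),onz("scene",374,192.4,z),onz("scene",363.6,196.7,z))
```

```text
[614.02985365  52.53261297  95.        ] [608.55524624 116.37787231  95.        ] [611.32033476  84.13121419  95.        ]
[618.03829133  50.14571462 100.        ] [612.59967244 113.5712734  100.        ] [615.34658405  81.53659563 100.        ]
[621.24504148  48.23619594 104.        ] [615.8352134  111.32599428 104.        ] [618.56758348  79.46090078 104.        ]
```

Run:
```python
from h import *
m=manip.camera_model("scene");K=m["K"];E=np.linalg.inv(m["extrinsics"])
def pr(P):
    c=E[:3,:3]@P+E[:3,3];q=K@c;return q[:2]/q[2]
y=np.array([-np.sin(.09),np.cos(.09),0])
for z in(95,108,130,170,250):
    b=np.array([634,61.7,z])
    for s in(-25,0,25):
        q=pr(b+s*y);print(z,s,np.round(q,1),"crop",np.round((q-[290,130])*5))
```

```text
95 -25 [351.6 208.8] crop [308. 394.]
95 0 [360.  205.2] crop [350. 376.]
95 25 [368.2 201.7] crop [391. 359.]
108 -25 [351.9 205.3] crop [310. 376.]
108 0 [360.4 201.7] crop [352. 359.]
108 25 [368.7 198.3] crop [393. 341.]
130 -25 [352.5 199.3] crop [312. 346.]
130 0 [361.  195.7] crop [355. 329.]
130 25 [369.4 192.2] crop [397. 311.]
170 -25 [353.5 187.8] crop [317. 289.]
170 0 [362.3 184.3] crop [361. 271.]
170 25 [370.9 180.8] crop [405. 254.]
250 -25 [355.7 162.7] crop [328. 164.]
250 0 [365.  159.2] crop [375. 146.]
250 25 [374.2 155.7] crop [421. 128.]
```

```bash
python3 -m jog '[{"offset":[0,2,-40],"dr":[0,0,0],"fingers":0.2},{"offset":[0,2,-60],"dr":[0,0,0],"fingers":0.2},{"offset":[0,2,-70],"dr":[0,0,0],"fingers":0.2},{"offset":[0,2,-77],"dr":[0,0,0],"fingers":0.2},{"offset":[0,2,-77],"dr":[0,0,0],"fingers":0.2},{"offset":[0,2,-77],"dr":[0,0,0],"fingers":0.2}]'
python3 - <<'E'
from h import *
p,d=grab("scene","2");crop(p,290,130,450,250,5,'pics/s2.png')
print(manip.get_obs()["tool_pos"])
E
```

```text
t: 2.7
tool_pos: [634.7, 65.2, 18.0]
orientation: [3.141, -0.002, 0.09]
contact_force: [-0.2, 0.9, -0.3]
width: 51.0
[634.69762927  65.31294272  18.06442869]
```

View pics/s2.png

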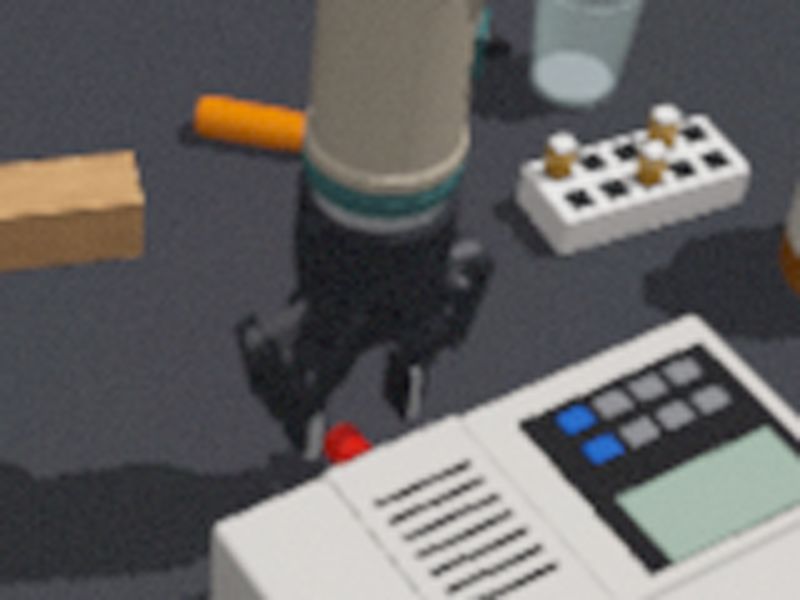

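The left finger is already next to the knob and the right one has a gap, so the gripper sits several mm too far to +y. I'll shift and close in stages, watching the force.

```bash
python3 -m jog '[{"offset":[0.3,-4,0],"dr":[0,0,0],"fingers":0.0},{"offset":[0.3,-4,0],"dr":[0,0,0],"fingers":-0.1},{"offset":[0.3,-4,0],"dr":[0,0,0],"fingers":-0.15},{"offset":[0.3,-4,0],"dr":[0,0,0],"fingers":-0.15}]'
python3 - <<'E'
from h import *
p,d=grab("scene","3");crop(p,290,170,410,250,6,'pics/s3.png')
E
```

```text
t: 3.15
tool_pos: [634.0, 61.5, 16.9]
orientation: [3.142, -0.0, 0.09]
contact_force: [1.4, 0.8, 0.4]
width: 36.3
```

View pics/s3.png

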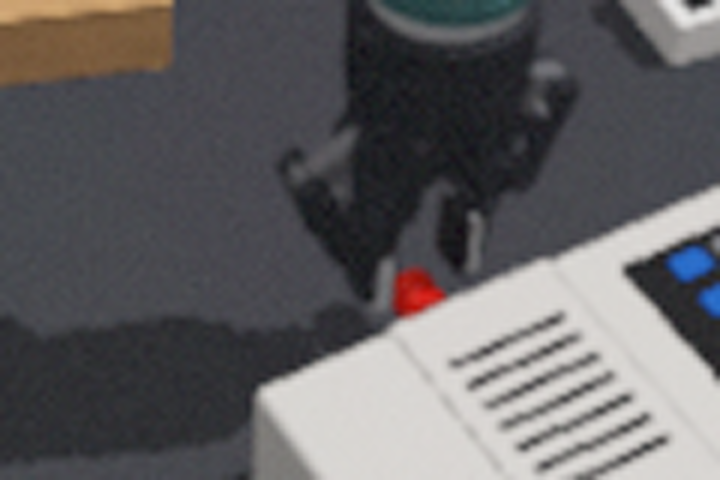

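```bash
python3 -m jog '[{"offset":[0,-3.5,0],"dr":[0,0,0],"fingers":-0.2},{"offset":[0,-3.5,0],"dr":[0,0,0],"fingers":-0.3},{"offset":[0,-3.5,0],"dr":[0,0,0],"fingers":-0.38},{"offset":[0,-3.5,0],"dr":[0,0,0],"fingers":-0.38}]'
python3 - <<'E'
from h import *
p,d=grab("scene","4");crop(p,290,170,410,250,6,'pics/s4.png');print(manip.get_obs()["contact_force"])
E
```

```text
t: 3.6
tool_pos: [633.9, 57.9, 16.7]
orientation: [3.142, 0.0, 0.09]
contact_force: [-0.1, 0.4, 1.1]
width: 26.4
[ 0.20557279 -0.50199089 -0.53576766]
```

View pics/s4.png

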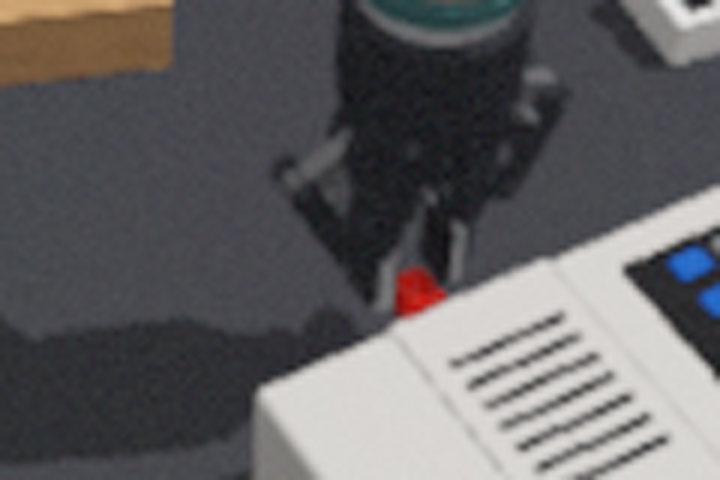

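```bash
python3 -m jog '[{"offset":[0,0,0],"dr":[0,0,0],"fingers":-0.45},{"offset":[0,0,0],"dr":[0,0,0],"fingers":-0.5},{"offset":[0,0,0],"dr":[0,0,0],"fingers":-0.55}]'; python3 -m jog '[{"offset":[0,0,0],"dr":[0,0,0],"fingers":-1},{"offset":[0,0,0],"dr":[0,0,0],"fingers":-1}]'
```

```text
t: 3.95
tool_pos: [633.9, 58.0, 16.7]
orientation: [3.142, 0.0, 0.091]
contact_force: [0.8, -0.1, -0.5]
width: 19.3
t: 4.15
tool_pos: [633.8, 58.0, 16.7]
orientation: [3.142, 0.0, 0.091]
contact_force: [0.2, 0.2, -0.7]
width: -0.0
```

Width went to 0, so the fingers closed beside the knob. I'll look before moving again.

Run:
```python
from h import *
p,d=grab("scene","5");crop(p,320,180,400,240,9,'pics/s5.png')
p,d=grab("top","5");crop(p,260,130,340,190,9,'pics/t5.png')
m=manip.camera_model("top");print(onz("top",297.08,175.38,49),onz("top",297.08,175.38,38))
```

```text
[633.18231011  65.9179061   49.        ] [635.09938004  66.71019473  38.        ]
```

View pics/s5.png

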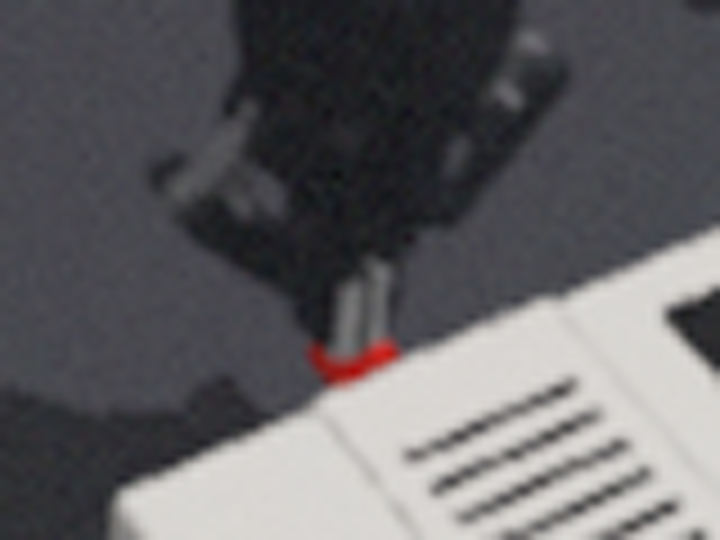

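View pics/t5.png

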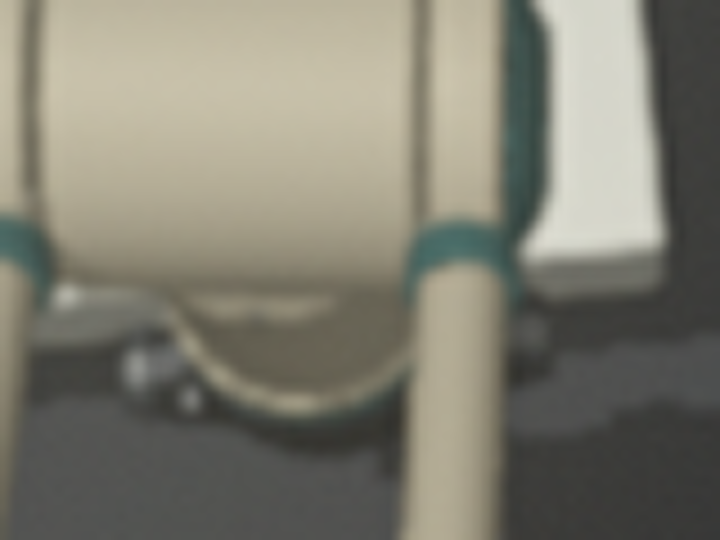

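Run:
```python
from h import *
np.set_printoptions(suppress=True,precision=1)
p,d=load('pics/scene5.npz')
C=cloud("scene",d)
for u,v in [(358,217),(359,214),(360,211),(361,217),(362,212),(358,221),(356,220),(363,219),(365,230)]:print(u,v,p[v,u],d[v,u],C[v,u])
p,d=load('pics/scene0.npz');C=cloud("scene",d)
for u,v in [(358,217),(359,218),(357,219),(365,230),(375,245),(302,172),(215,240)]:print(u,v,p[v,u],d[v,u],C[v,u])
print(manip.get_obs()['joint_pos'],manip.get_obs()['tool_pos'])
```

```text
358 217 [115 116 117] 1038.5747 [645.5  52.3  65.7]
359 214 [113 111 112] 1032.8347 [644.6  54.9  75.3]
360 211 [74 72 77] 1023.40424 [645.9  56.1  87.7]
361 217 [121 109 109] 1041.0577 [647.3  60.3  63.8]
362 212 [102 102 103] 1031.7382 [644.9  63.   79.7]
358 221 [160  25  22] 1058.6549 [641.3  56.3  43.3]
356 220 [140  40  37] 1063.4725 [634.8  53.9  41.3]
363 219 [177  40  32] 1056.0295 [644.6  68.8  48.9]
365 230 [135 129 130] 995.18427 [698.   43.5  76.8]
358 217 [211  40  31] 1063.3596 [631.7  61.   46.9]
359 218 [215  39  31] 1062.3611 [635.1  62.3  45.8]
357 219 [184  33  24] 1060.5889 [635.7  56.1  45.4]
365 230 [133 133 132] 994.6498 [698.3  43.4  77.3]
375 245 [209 207 205] 961.05347 [749.5  42.7  79.2]
302 172 [154 120  79] 1187.3843 [407.8  -7.4  42.5]
215 240 [ 69  95 110] 1055.5165 [ 524.9 -300.8   10.5]
[-0.   0.5  1.6 -0.   1.   1.5] [633.9  58.   16.7]
```

Run:
```python
from h import *
np.set_printoptions(suppress=True,precision=1)
p,d=load('pics/scene0.npz');C=cloud("scene",d)
crop(p,20,60,130,150,7,'pics/s0g.png')
for u in(62,63,64,65,66,102,103,104,105):
    for v in range(110,142,3):
        if C[v,u,2]>120: print(u,v,C[v,u],p[v,u])
o=manip.get_obs();print(np.round(o['joint_pos'],4),o['tool_pos'])
```

```text
62 110 [ 282.4 -532.3  324. ] [26 27 32]
62 113 [ 285.7 -534.6  318.7] [34 30 35]
62 116 [ 293.2 -535.9  315.7] [24 28 27]
62 119 [ 291.7 -539.4  307.5] [28 32 37]
62 122 [ 288.5 -543.3  298.3] [20 25 30]
62 125 [ 289.4 -546.2  291.4] [41 44 49]
62 128 [ 290.9 -549.   284.7] [106 105 109]
62 131 [ 289.2 -552.7  276.1] [95 95 98]
62 134 [ 287.1 -556.5  267. ] [28 30 38]
62 137 [ 287.9 -559.6  259.8] [33 35 41]
63 110 [ 280.7 -530.9  322.6] [22 23 33]
63 113 [ 289. -532.  320.] [30 32 34]
63 116 [ 287.  -535.6  311.6] [34 35 34]
63 119 [ 289.6 -538.   305.8] [30 32 34]
63 122 [ 283.  -542.8  294.4] [37 39 42]
63 125 [ 288.1 -544.7  290. ] [63 65 70]
63 128 [ 287.  -548.2  281.8] [ 99 102 103]
63 131 [ 289.9 -550.6  275.9] [118 117 118]
63 134 [ 287.  -554.7  266.4] [73 73 75]
63 137 [ 289.5 -557.3  260.2] [31 30 29]
64 110 [ 284.2 -528.2  324. ] [24 18 24]
64 113 [ 288.3 -530.3  319.1] [28 27 31]
64 116 [ 284.5 -534.3  309.6] [30 28 32]
64 119 [ 290.4 -536.   305.8] [29 33 37]
64 122 [ 282.7 -541.   293.7] [59 59 63]
64 131 [ 288.4 -549.1  274.4] [114 113 116]
64 134 [ 287.6 -552.6  26
[... 847 characters left out ...]
2 123]
102 119 [ 247.1 -469.5  258. ] [82 79 83]
102 122 [ 241.6 -473.4  246.5] [36 37 39]
103 110 [ 240.8 -459.6  277.8] [56 58 65]
103 113 [ 243.  -462.2  271.1] [37 36 41]
103 116 [ 246.1 -464.6  264.9] [100 100 103]
103 119 [ 247.4 -467.4  257.7] [117 114 118]
103 122 [ 247.5 -470.3  249.6] [50 49 54]
104 113 [ 239.  -460.7  268.2] [49 52 56]
104 116 [ 241.4 -463.2  261.5] [50 51 56]
104 119 [ 245.9 -465.5  256.1] [109 110 112]
104 122 [ 246.7 -468.4  248.4] [88 90 92]
105 116 [ 238.2 -461.6  258.9] [38 41 43]
105 119 [ 244.8 -463.6  254.8] [65 67 69]
105 122 [ 251.8 -465.4  251. ] [ 95  97 100]
105 134 [1223.8 -310.6  855.6] [67 70 78]
[-0.   0.5  1.6 -0.   1.   1.5] [633.9  58.   16.7]
```

View pics/s0g.png

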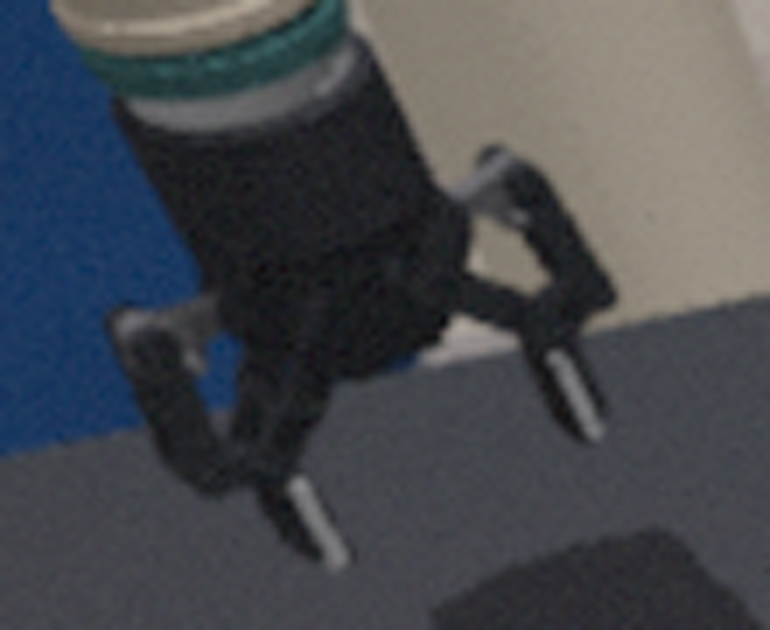

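Run:
```python
from h import *
np.set_printoptions(suppress=True,precision=1)
for u,v in((358.3,219.4),(361.5,218.5),(360,219.5)):
    o,d=ray("scene",u,v);s=(645-o[0])/d[0];print(o+s*d)
p,d=load('pics/scene5.npz');C=cloud("scene",d)
for v in range(208,224):print(v,p[v,358],C[v,358],p[v,361],C[v,361])
np.set_printoptions(precision=4);print(manip.get_obs()['joint_pos'])
```

```text
[645.   54.3  54.6]
[645.   63.8  53.8]
[645.   59.5  51.8]
208 [24 28 32] [646.5  48.9 103. ] [54 57 59] [642.2  60.4  93.4]
209 [32 36 39] [647.5  48.6 100.3] [83 83 84] [643.6  59.8  91.3]
210 [33 35 36] [647.5  48.9  96.5] [90 90 90] [643.3  60.4  86.9]
211 [66 66 66] [648.1  48.8  93.3] [84 85 84] [646.3  58.8  86.9]
212 [95 94 96] [641.   53.6  79.9] [95 95 94] [645.8  59.5  82.1]
213 [104 105 104] [642.4  53.   77.8] [95 94 95] [646.   59.7  78.5]
214 [110 109 111] [644.3  52.1  76.3] [94 93 97] [644.9  60.7  72.9]
215 [115 113 116] [644.9  52.1  73. ] [98 97 98] [643.3  62.1  66.6]
216 [116 116 114] [645.   52.4  69. ] [108 106 108] [645.4  61.1  65.4]
217 [115 116 117] [645.5  52.3  65.7] [121 109 109] [647.3  60.3  63.8]
218 [115 115 117] [646.7  51.9  63.2] [161  80  81] [647.   60.8  59.4]
219 [124  97  98] [645.8  52.8  57.8] [186  38  34] [640.9  65.1  46.7]
220 [149  55  52] [645.5  53.3  53.3] [174  49  47] [644.   63.4  46.8]
221 [160  25  22] [641.3  56.3  43.3] [181 144 141] [647.8  61.3  47.9]
222 [174 102  97] [643.5  55.3  42. ] [208 198 195] [671.4  46.5  76.9]
223 [203 185 181] [644.5  54.9  39.2] [217 213 210] [674.8  44.6  77.6]
[-0.018   0.5069  1.6153 -0.0001  1.0195  1.4623]
```

Camera depth puts the finger tips about 36 mm higher than the reported TCP, and the start picture showed the same. So the fingers shut above the knob, and the apparent y error was parallax. I'll treat the real tip as reported z + 36, re-centre at y≈64, and make a guarded descent.

```bash
python3 -m jog '[{"offset":[0,6,3],"dr":[0,0,0],"fingers":0.1},{"offset":[0,6,3],"dr":[0,0,0],"fingers":0.1},{"offset":[0,6,3],"dr":[0,0,0],"fingers":0.1},{"offset":[0,6,3],"dr":[0,0,0],"fingers":0.1},{"offset":[0,6,-8],"dr":[0,0,0],"fingers":0.1},{"offset":[0,6,-16],"dr":[0,0,0],"fingers":0.1},{"offset":[0,6,-16],"dr":[0,0,0],"fingers":0.1}]'
python3 - <<'E'
from h import *
p,d=grab("scene","6");crop(p,320,180,400,240,9,'pics/s6.png')
E
```

```text
t: 4.95
tool_pos: [632.2, 63.9, -1.4]
orientation: [-3.141, 0.004, 0.09]
contact_force: [-0.2, 0.0, -0.8]
width: 47.1
```

View pics/s6.png

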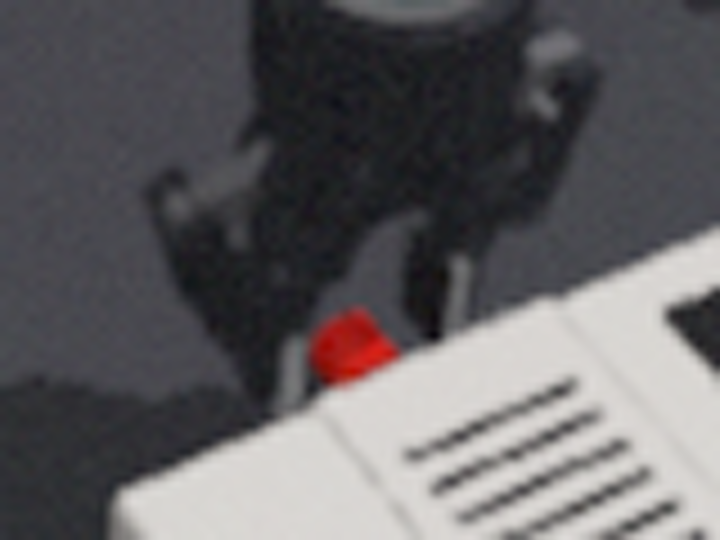

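```bash
python3 -m jog '[{"offset":[1,0,-8],"dr":[0,0,0],"fingers":0.1},{"offset":[1,0,-14],"dr":[0,0,0],"fingers":0.0},{"offset":[1,0,-14],"dr":[0,0,0],"fingers":-0.2},{"offset":[1,0,-14],"dr":[0,0,0],"fingers":-0.35},{"offset":[1,0,-14],"dr":[0,0,0],"fingers":-0.42},{"offset":[1,0,-14],"dr":[0,0,0],"fingers":-0.42}]'
```

```text
t: 5.6
tool_pos: [635.2, 64.0, -13.0]
orientation: [3.141, -0.001, 0.091]
contact_force: [-0.9, 0.4, 0.3]
width: 24.6
```

```bash
python3 -m jog '[{"offset":[0,0,0],"dr":[0,0,0],"fingers":-0.6},{"offset":[0,0,0],"dr":[0,0,0],"fingers":-1},{"offset":[0,0,0],"dr":[0,0,0],"fingers":-1}]'
```

```text
t: 5.9
tool_pos: [635.2, 64.0, -12.8]
orientation: [3.142, -0.001, 0.091]
contact_force: [-0.8, 0.6, 2.9]
width: 20.4
```

```bash
python3 -m jog '[{"offset":[-15,-1.4,0],"dr":[0,0,0],"fingers":-1},{"offset":[-35,-3.2,0],"dr":[0,0,0],"fingers":-1},{"offset":[-55,-5,0],"dr":[0,0,0],"fingers":-1},{"offset":[-75,-6.8,0],"dr":[0,0,0],"fingers":-1},{"offset":[-85,-7.7,0],"dr":[0,0,0],"fingers":-1},{"offset":[-85,-7.7,0],"dr":[0,0,0],"fingers":-1},{"offset":[-85,-7.7,0],"dr":[0,0,0],"fingers":-1}]'; python3 -m jog '[{"offset":[-4,-0.4,0],"dr":[0,0,0],"fingers":-1},{"offset":[-8,-0.7,0],"dr":[0,0,0],"fingers":-1},{"offset":[-12,-1.1,0],"dr":[0,0,0],"fingers":-1},{"offset":[-14,-1.3,0],"dr":[0,0,0],"fingers":-1},{"offset":[-14,-1.3,0],"dr":[0,0,0],"fingers":-1}]'
```

```text
t: 6.6
tool_pos: [551.3, 56.4, -12.8]
orientation: [3.142, -0.002, 0.09]
contact_force: [1.2, 0.5, 3.0]
width: 20.2
t: 7.1
tool_pos: [545.4, 55.8, -12.6]
orientation: [3.142, -0.017, 0.089]
contact_force: [15.5, 4.6, -9.8]
width: 20.2
```

```bash
python3 -m jog '[{"offset":[0,0,0],"dr":[0,0,0],"fingers":-1},{"offset":[0,0,0],"dr":[0,0,0],"fingers":-1},{"offset":[0,0,0],"dr":[0,0,0],"fingers":-1}]'
python3 - <<'E'
from h import *
p,d=grab("scene","7");crop(p,290,180,410,270,6,'pics/s7.png')
o=manip.get_obs();print(o["contact_force"],o["ft_torque"],o["joint_pos"])
E
```

```text
t: 7.4
tool_pos: [545.2, 55.8, -12.7]
orientation: [3.142, -0.016, 0.089]
contact_force: [15.2, 4.1, -9.1]
width: 19.9
[15.53743165  4.43937831 -9.34964963] [ 0.7488385  -2.37274587  0.02656055] [-0.02639399  0.42778099  1.86585045  0.00253637  0.83158117  1.45330964]
```

View pics/s7.png

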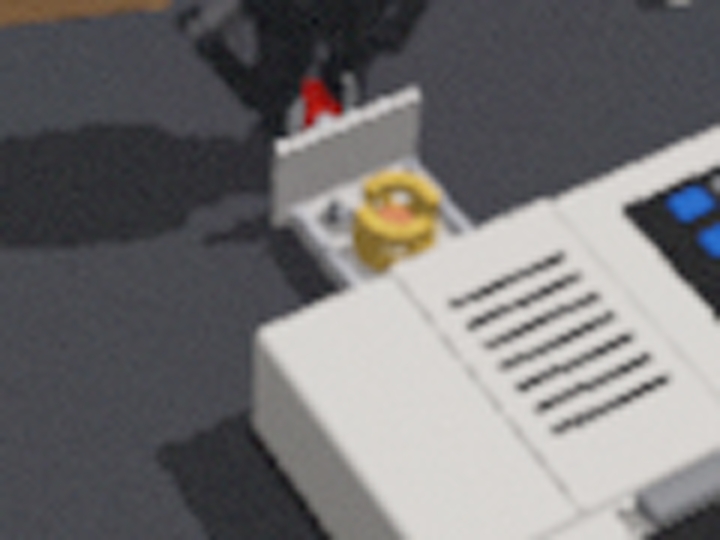

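The slide is about 90 mm out and sitting at the catch, with the brass socket at crop (397,215). The arm is compliant, so I'll pull further in small steps.

```bash
python3 -m jog '[{"offset":[-3,-0.3,0.5],"dr":[0,0,0],"fingers":-1},{"offset":[-6,-0.5,1],"dr":[0,0,0],"fingers":-1},{"offset":[-6,-0.5,1],"dr":[0,0,0],"fingers":-1},{"offset":[-6,-0.5,1],"dr":[0,0,0],"fingers":-1}]'
```

```text
t: 7.85
tool_pos: [535.8, 54.9, -12.7]
orientation: [3.142, -0.01, 0.09]
contact_force: [13.1, 3.2, -10.8]
width: 20.1
```

```bash
python3 -m jog '[{"offset":[-3,-0.3,0],"dr":[0,0,0],"fingers":-1},{"offset":[-5,-0.5,0],"dr":[0,0,0],"fingers":-1},{"offset":[-5,-0.5,0],"dr":[0,0,0],"fingers":-1}]';python3 -m jog '[{"offset":[2,0.2,0],"dr":[0,0,0],"fingers":-1},{"offset":[5,0.5,0],"dr":[0,0,0],"fingers":-1},{"offset":[7,0.6,0],"dr":[0,0,0],"fingers":-1},{"offset":[7,0.6,0],"dr":[0,0,0],"fingers":-1}]'
```

```text
t: 8.15
tool_pos: [536.1, 55.0, -12.6]
orientation: [-3.141, -0.02, 0.089]
contact_force: [21.0, 5.2, -19.7]
width: 19.8
t: 8.55
tool_pos: [535.7, 54.9, -12.7]
orientation: [-3.141, -0.006, 0.09]
contact_force: [8.1, 2.4, -5.8]
width: 20.1
```

```bash
python3 -m jog '[{"offset":[2,0.2,0],"dr":[0,0,0],"fingers":-0.5},{"offset":[2,0.2,0],"dr":[0,0,0],"fingers":-0.2},{"offset":[2,0.2,0],"dr":[0,0,0],"fingers":0.2},{"offset":[2,0.2,0],"dr":[0,0,0],"fingers":0.3},{"offset":[2,0.2,0],"dr":[0,0,0],"fingers":0.3},{"offset":[2,0.2,30],"dr":[0,0,0],"fingers":0.3},{"offset":[2,0.2,70],"dr":[0,0,0],"fingers":0.3},{"offset":[2,0.2,110],"dr":[0,0,0],"fingers":0.3}]'
```

```text
t: 9.35
tool_pos: [532.8, 54.7, 98.4]
orientation: [-3.142, 0.002, 0.09]
contact_force: [0.9, -0.8, -0.3]
width: 56.0
```

```bash
python3 -m jog '[{"offset":[-3,-30,20],"dr":[0,0,7],"fingers":0.4},{"offset":[-6,-65,20],"dr":[0,0,15],"fingers":0.4},{"offset":[-10,-100,20],"dr":[0,0,23],"fingers":0.4},{"offset":[-13,-135,20],"dr":[0,0,31],"fingers":0.4},{"offset":[-16,-170,20],"dr":[0,0,39],"fingers":0.4},{"offset":[-20,-205,20],"dr":[0,0,47],"fingers":0.4},{"offset":[-23,-240,20],"dr":[0,0,55],"fingers":0.4},{"offset":[-26,-275,20],"dr":[0,0,63],"fingers":0.4},{"offset":[-30,-305,20],"dr":[0,0,71],"fingers":0.4},{"offset":[-33,-330,20],"dr":[0,0,78],"fingers":0.4},{"offset":[-36,-351,20],"dr":[0,0,83.4],"fingers":0.4},{"offset":[-36,-351,20],"dr":[0,0,83.4],"fingers":0.4}]'
python3 - <<'E'
from h import *
p,d=grab("scene","8");crop(p,290,150,410,250,6,'pics/s8.png')
crop(p,120,130,280,250,5,'pics/s8b.png')
p,d=grab("top","8");crop(p,250,120,350,220,6,'pics/t8.png')
print(manip.get_obs()["tool_pos"],manip.get_obs()["orientation"])
E
```

```text
t: 10.55
tool_pos: [497.2, -298.9, 117.6]
orientation: [-3.141, 0.001, 1.544]
contact_force: [1.2, -0.6, -0.4]
width: 59.7
[ 497.29100868 -295.90198049  117.46729804] [-3.14091550e+00 -1.22192877e-03  1.54371961e+00]
```

View pics/s8.png

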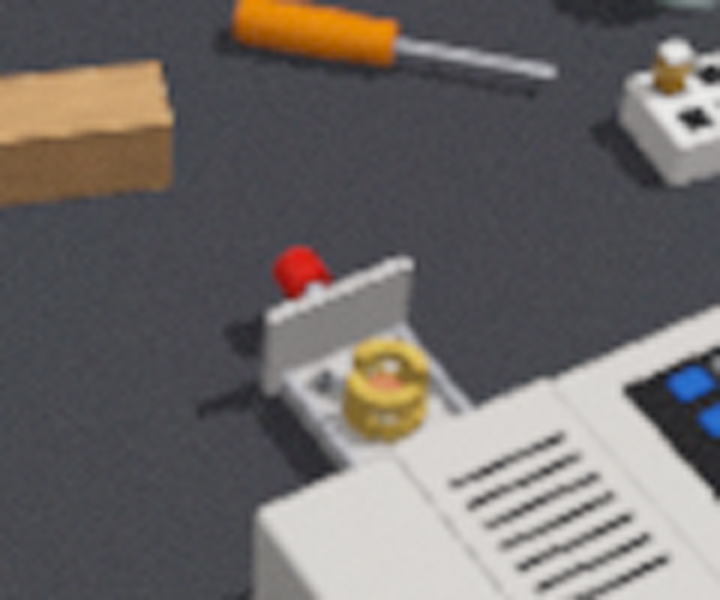

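View pics/s8b.png

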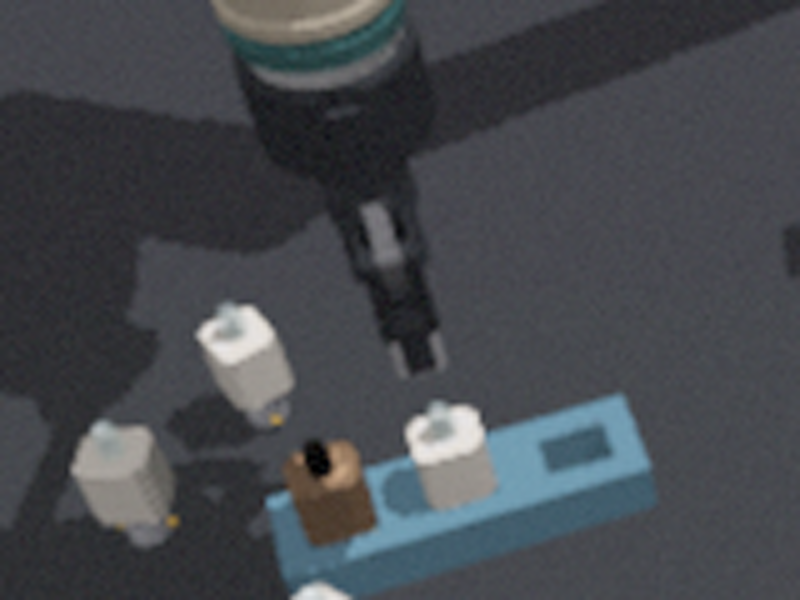

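View pics/t8.png

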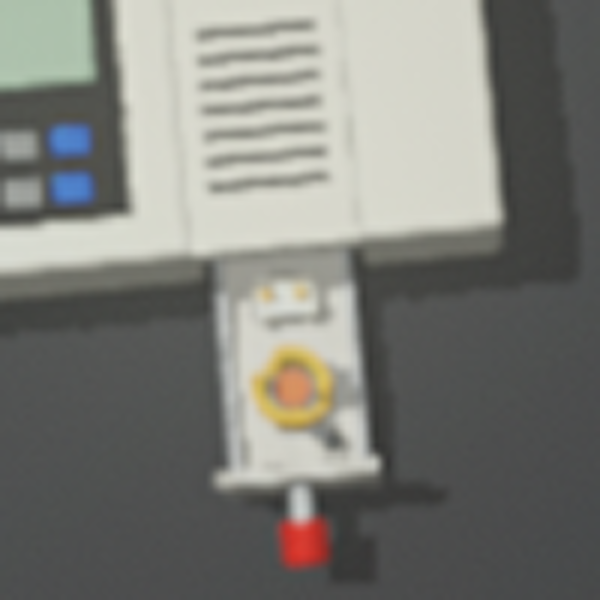

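The slide stays out. The top view shows the brass socket at px (298.8,184.5) and the knob at (301,210). The scene view shows the gripper over the stand, up and to the left of the lamp. I'll descend partway and refine the socket measurement.

```bash
python3 - <<'E'
from h import *
np.set_printoptions(suppress=True,precision=2)
p,d=load('pics/top8.npz')
hs=cv2.cvtColor(p,cv2.COLOR_RGB2HSV)
m=(hs[...,0]>17)&(hs[...,0]<32)&(hs[...,1]>110)&(hs[...,2]>90);m[:178]=0;m[195:]=0;m[:,:288]=0;m[:,312:]=0
q=np.argwhere(m)[:,::-1].astype(np.float32);print(len(q))
h=cv2.convexHull(q);c,r=cv2.minEnclosingCircle(h);e=cv2.fitEllipse(h);print("top ring",c,r,e,onz("top",*e[0],46),onz("top",*c,46),38/2*415.9/1150)
red=((hs[...,0]<6)|(hs[...,0]>174))&(hs[...,1]>170)&(hs[...,2]>90);print(comps(red))
for c,s in comps(red):print(onz("top",*c,45))
ps,ds=load('pics/scene8.npz');hs=cv2.cvtColor(ps,cv2.COLOR_RGB2HSV)
m=(hs[...,0]>17)&(hs[...,0]<32)&(hs[...,1]>110)&(hs[...,2]>90);m[:200]=0;m[230:]=0;m[:,:340]=0;m[:,370:]=0
print("scene ring",comps(m))
C=cloud("scene",ds);q=C[m];print(np.percentile(q,[2,50,98],axis=0))
q=q[q[:,2]>40];print(len(q),cv2.minEnclosingCircle(q[:,:2].astype(np.float32)))
print(onz("scene",354.7,212,46))
red=((hs[...,0]<6)|(hs[...,0]>174))&(hs[...,1]>170)&(hs[...,2]>90)
for c,s in comps(red):print("scene red",c,s,onz("scene",*c,43))
E
python3 -m jog '[{"offset":[0,-1.5,-45],"dr":[0,0,0],"fingers":0.4},{"offset":[0,-1.5,-80],"dr":[0,0,0],"fingers":0.4},{"offset":[0,-1.5,-100],"dr":[0,0,0],"fingers":0.4},{"offset":[0,-1.5,-107],"dr":[0,0,0],"fingers":0.4},{"offset":[0,-1.5,-107],"dr":[0,0,0],"fingers":0.4},{"offset":[0,-1.5,-107],"dr":[0,0,0],"fingers":0.4}]'
python3 - <<'E'
from h import *
p,d=grab("scene","9")
crop(p,150,150,250,250,6,'pics/s9b.png')
print(manip.get_obs()["tool_pos"],manip.get_obs()["orientation"])
E
```

```text
68
top ring (298.3571472167969, 184.2142791748047) 6.3608479499816895 ((298.4017028808594, 184.3625030517578), (12.24310302734375, 12.41869831085205), 168.04087829589844) [608.19  62.34  46.  ] [608.61  62.47  46.  ] 6.871391304347825
[(array([300.29, 210.19]), array([297, 207,   8,   7,  42], dtype=int32))]
[535.65  56.92  45.  ]
scene ring [(array([353.92, 214.72]), array([348, 207,  13,  16, 155], dtype=int32))]
[[591.03  42.69  20.8 ]
 [614.66  59.2   40.27]
 [629.97  76.15  47.34]]
83 ((610.8419189453125, 60.962303161621094), 19.267105102539062)
[611.99  61.42  46.  ]
scene red [339.41 194.61] [336 191   9   9  46] [535.29  53.24  43.  ]
t: 11.25
tool_pos: [498.9, -297.8, 11.9]
orientation: [3.14, 0.001, 1.546]
contact_force: [-0.0, -0.3, 0.2]
width: 59.9
[ 499.03270241 -298.09067312   12.17082043] [3.13922340e+00 1.59616515e-03 1.54646066e+00]
```

View pics/s9b.png

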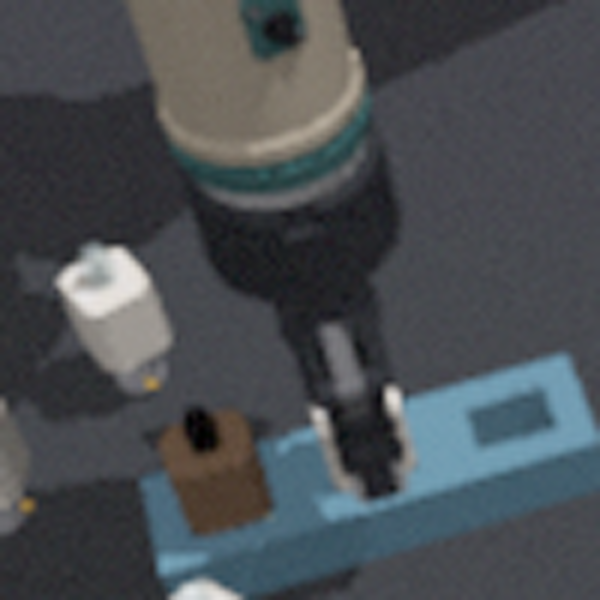

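The fingers straddle the lamp, with white ceramic visible equally on both sides of the near finger. I'll descend another 10 mm and close in stages.

```bash
python3 -m jog '[{"offset":[-1,0,-5],"dr":[0,0,0],"fingers":0.4},{"offset":[-1,0,-9],"dr":[0,0,0],"fingers":0.2},{"offset":[-1,0,-9],"dr":[0,0,0],"fingers":0.0},{"offset":[-1,0,-9],"dr":[0,0,0],"fingers":-0.1},{"offset":[-1,0,-9],"dr":[0,0,0],"fingers":-0.16},{"offset":[-1,0,-9],"dr":[0,0,0],"fingers":-0.16}]'
```

```text
t: 11.9
tool_pos: [496.8, -297.8, 1.8]
orientation: [-3.142, 0.0, 1.546]
contact_force: [0.3, -0.5, 0.2]
width: 36.0
```

```bash
python3 -m jog '[{"offset":[0,0,0],"dr":[0,0,0],"fingers":-0.2},{"offset":[0,0,0],"dr":[0,0,0],"fingers":-0.25},{"offset":[0,0,0],"dr":[0,0,0],"fingers":-0.4},{"offset":[0,0,0],"dr":[0,0,0],"fingers":-1},{"offset":[0,0,0],"dr":[0,0,0],"fingers":-1}]'
python3 - <<'E'
from h import *
p,d=grab("scene","10")
crop(p,150,150,250,250,6,'pics/s10b.png')
print(manip.get_obs())
E
```

```text
t: 12.4
tool_pos: [496.5, -297.7, 1.9]
orientation: [-3.141, -0.0, 1.546]
contact_force: [-3.8, 1.0, 4.5]
width: 31.0
{'t': 12.45, 'joint_pos': array([-6.60113846e-01,  4.53269502e-01,  1.76585842e+00, -4.18932173e-04,
        9.22875394e-01, -6.35376019e-01]), 'qd': array([-0.0003585 , -0.0002202 , -0.00034765,  0.00110457, -0.00013719,
        0.0003687 ]), 'joint_efforts': array([ 9.15552657e-01, -4.35401988e+01, -1.87957978e+01,  5.30214943e-01,
       -9.05629098e-01, -2.04602543e-04]), 'tool_pos': array([ 496.4979235 , -297.73688296,    1.88433781]), 'orientation': array([-3.14106392e+00,  2.50166798e-05,  1.54631141e+00]), 'contact_force': array([-2.45865408,  0.18961799,  4.78762626]), 'ft_torque': array([-0.00345506,  0.53500547,  0.00818323]), 'width': 31.42429862209542}
```

View pics/s10b.png

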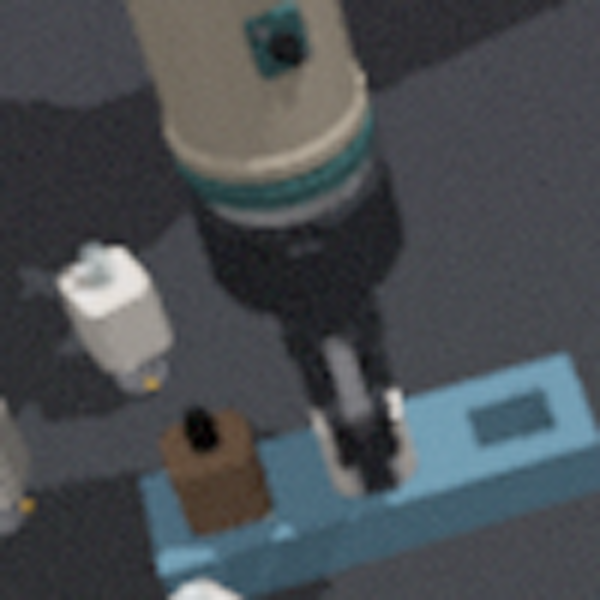

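```bash
python3 -m jog '[{"offset":[0,0,10],"dr":[0,0,0],"fingers":-1},{"offset":[0,0,30],"dr":[0,0,0],"fingers":-1},{"offset":[0,0,65],"dr":[0,0,0],"fingers":-1},{"offset":[0,0,100],"dr":[0,0,0],"fingers":-1},{"offset":[0,0,100],"dr":[0,0,0],"fingers":-1}]'
python3 - <<'E'
from h import *
p,d=grab("scene","11")
crop(p,130,120,250,250,5,'pics/s11.png')
o=manip.get_obs();print(o["tool_pos"],o["orientation"],o["contact_force"],o["width"])
E
```

```text
t: 12.95
tool_pos: [501.0, -300.3, 107.3]
orientation: [3.131, 0.007, 1.546]
contact_force: [-0.0, 0.2, 0.0]
width: 31.6
[ 499.39122845 -299.12072606  104.76865186] [3.13494095 0.0039758  1.54616035] [ 0.26255652  1.07055682 -2.10499446] 31.78292262498276
```

View pics/s11.png

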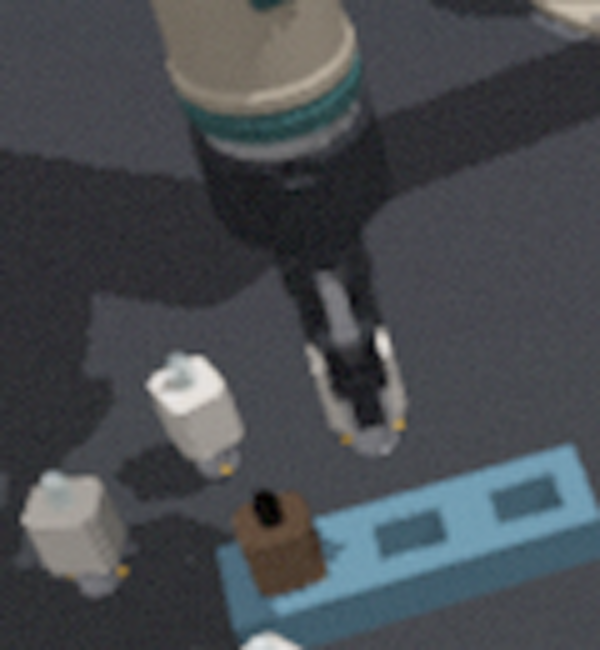

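The lamp is in hand, with both brass pins visible at px (199.4,208) and (210,204.8). Next I'll check the pin midpoint against the tool.

Run:
```python
from h import *
p,d=load('pics/scene11.npz');hs=cv2.cvtColor(p,cv2.COLOR_RGB2HSV)
m=(hs[...,0]>10)&(hs[...,0]<32)&(hs[...,1]>110)&(hs[...,2]>110);m[:200]=0;m[215:]=0;m[:,:192]=0;m[:,215:]=0
cs=comps(m,1);print(cs)
w=lambda u,v:onz("scene",u,v,112)
for c,s in cs:print(w(*c))
C=cloud("scene",d);print(C[208:212,202:208,2])
print(manip.get_obs()['tool_pos'],manip.get_obs()['orientation'])
```

```text
[(array([210. , 204.5]), array([210, 204,   1,   2,   2], dtype=int32)), (array([199. , 207.5]), array([199, 207,   1,   2,   2], dtype=int32))]
[ 495.08962395 -286.8320332   112.        ]
[ 494.09178819 -313.98076449  112.        ]
[[123.76510429 125.11300705 122.5146395  121.52385172 122.31337565
  119.49039721]
 [118.67224664 121.24166875 120.02828725 119.24906579 118.70140289
  116.67071539]
 [113.90404122 116.88764548 114.19561191 115.17022451 115.55613803
  113.60149981]
 [ -1.88837068  -3.30478889 110.90352546 110.98451368   1.17859311
    0.52786201]]
[ 499.39122845 -299.12072606  104.76865186] [3.13494095 0.0039758  1.54616035]
```

```bash
python3 -m jog '[{"offset":[6,20,0],"dr":[0,0,0],"fingers":-1},{"offset":[18,60,0],"dr":[0,0,0.5],"fingers":-1},{"offset":[32,100,0],"dr":[0,0,1],"fingers":-1},{"offset":[45,145,0],"dr":[0,0,1.5],"fingers":-1},{"offset":[60,190,0],"dr":[0,0,2],"fingers":-1},{"offset":[74,235,0],"dr":[0,0,2.55],"fingers":-1},{"offset":[87,280,0],"dr":[0,0,2.55],"fingers":-1},{"offset":[100,320,0],"dr":[0,0,2.55],"fingers":-1},{"offset":[108,346,0],"dr":[0,0,2.55],"fingers":-1},{"offset":[112.5,359.2,0],"dr":[0,0,2.55],"fingers":-1},{"offset":[112.5,359.2,-20],"dr":[0,0,2.55],"fingers":-1},{"offset":[112.5,359.2,-30],"dr":[0,0,2.55],"fingers":-1}]'; python3 -m jog '[{"offset":[0,0,0],"dr":[0,0,0],"fingers":-1},{"offset":[0,0,0],"dr":[0,0,0],"fingers":-1},{"offset":[0,0,0],"dr":[0,0,0],"fingers":-1}]'
python3 - <<'E'
from h import *
p,d=grab("scene","12")
crop(p,310,140,410,240,6,'pics/s12.png')
p,d=grab("top","12");crop(p,250,120,350,220,6,'pics/t12.png')
o=manip.get_obs();print(o["tool_pos"],o["orientation"],o["contact_force"],o["width"])
E
```

```text
t: 14.2
tool_pos: [608.0, 61.4, 69.6]
orientation: [-3.138, 0.0, 1.591]
contact_force: [-0.3, -0.9, -1.0]
width: 31.4
t: 14.5
tool_pos: [609.8, 60.7, 72.3]
orientation: [3.14, 0.0, 1.59]
contact_force: [0.4, -0.1, -0.3]
width: 31.5
[609.92255033  60.93684733  72.50338961] [3.14003199e+00 6.19528559e-05 1.58988324e+00] [ 0.64664209  0.4771276  -0.37171351] 31.553202891497893
```

View pics/s12.png

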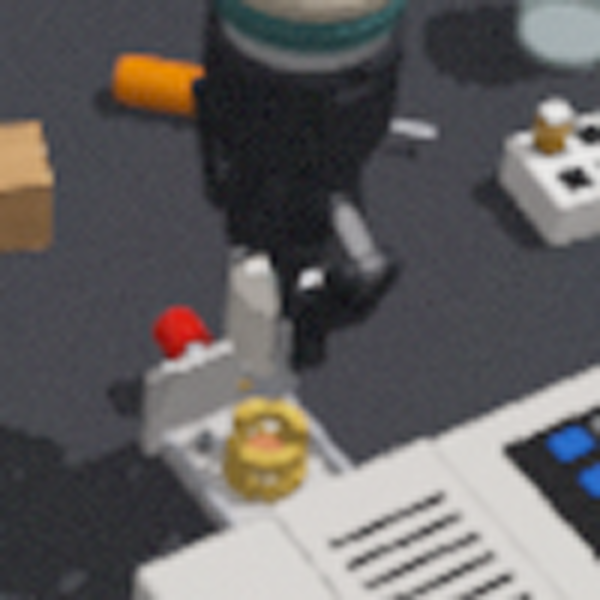

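View pics/t12.png

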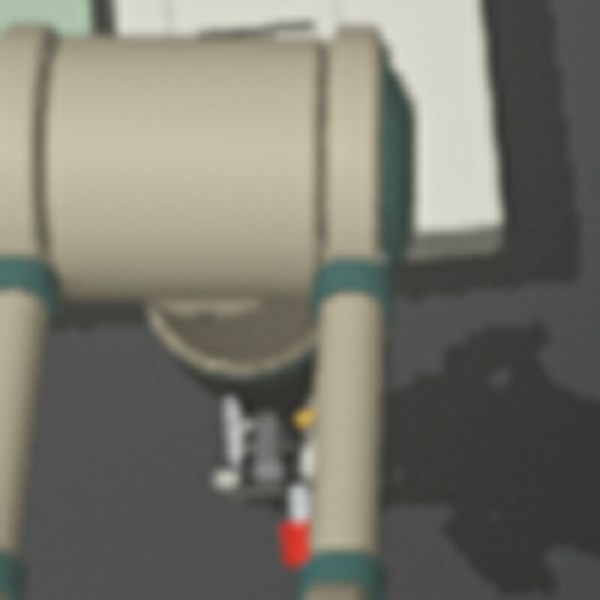

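Run:
```python
from h import *
np.set_printoptions(suppress=True,precision=2)
def proj(n,P):
    m=manip.camera_model(n);K=m["K"];E=np.linalg.inv(m["extrinsics"]);c=E[:3,:3]@P+E[:3,3];q=K@c;return q[:2]/q[2]
p,d=load('pics/scene12.npz');hs=cv2.cvtColor(p,cv2.COLOR_RGB2HSV)
m=(hs[...,0]>10)&(hs[...,0]<32)&(hs[...,1]>80)&(hs[...,2]>110)
m[:198]=0;m[207:]=0;m[:,:346]=0;m[:,356:]=0;print(comps(m,1))
crop(p,335,175,375,225,12,'pics/s12z.png')
a=np.radians(91.15);u=np.array([np.cos(a),np.sin(a),0])
for z in(72.5,75.6,79,82):
    b=np.array([609.9,60.9,z]);print(z,"foot",proj("scene",b),"pin-",proj("scene",b+[0,0,8]-14*u),"pin+",proj("scene",b+[0,0,8]+14*u),"shoulder",proj("scene",b+[0,0,27]))
C=cloud("scene",d)
for v in range(196,212):print(v,p[v,353],C[v,353],p[v,355],C[v,355])
```

```text
[(array([350.5, 204. ]), array([350, 204,   2,   1,   2], dtype=int32)), (array([352.5, 206. ]), array([352, 206,   2,   1,   2], dtype=int32))]
72.5 foot [354.81 204.84] pin- [350.25 204.44] pin+ [359.72 201.11] shoulder [355.48 197.77]
75.6 foot [354.88 204.04] pin- [350.31 203.64] pin+ [359.81 200.3 ] shoulder [355.56 196.94]
79 foot [354.97 203.16] pin- [350.39 202.75] pin+ [359.91 199.41] shoulder [355.65 196.03]
82 foot [355.04 202.38] pin- [350.45 201.96] pin+ [359.99 198.63] shoulder [355.72 195.22]
196 [136 132 127] [623.76  44.86 126.27] [120 116 116] [627.22  48.55 128.04]
197 [135 132 127] [623.64  45.19 122.39] [117 113 111] [628.38  48.12 125.74]
198 [138 134 129] [622.81  45.94 117.62] [115 113 111] [626.69  49.41 119.91]
199 [138 134 129] [623.74  45.64 114.98] [109 106 106] [626.93  49.54 116.43]
200 [138 133 129] [622.41  46.69 109.54] [119 118 115] [627.12  49.7  112.87]
201 [140 135 130] [625.28  45.25 109.28] [128 126 123] [625.69  50.84 107.26]
202 [132 127 128] [625.23  45.54 105.4 ] [121 120 119] [626.28  50.76 104.15]
203 [116 116 119] [614.63  52.12  88.18] [115 115 119] [619.74  55.    92.02]
204 [113 114 118] [615.4   51.93  85.22] [117 118 122] [619.44  55.46  87.72]
205 [114 114 118] [615.68  52.03  81.62] [117 116 122] [620.91  54.86  85.64]
206 [176 157 110] [617.37  51.3   79.79] [143 129 110] [621.42  54.84  82.32]
207 [212 189  96] [593.03  66.1   44.51] [189 163  89] [597.14  69.87  47.02]
208 [189 165  79] [598.35  63.21  47.21] [185 158  73] [598.62  69.27  44.76]
209 [137 113  61] [596.69  64.48  40.89] [138 115  64] [600.51  68.42  43.04]
210 [167 144  94] [598.53  63.67  39.09] [175 163 145] [600.4  68.8  38.7]
211 [174 147  88] [599.41  63.43  36.04] [193 179 156] [589.28  75.87  19.83]
```

View pics/s12z.png

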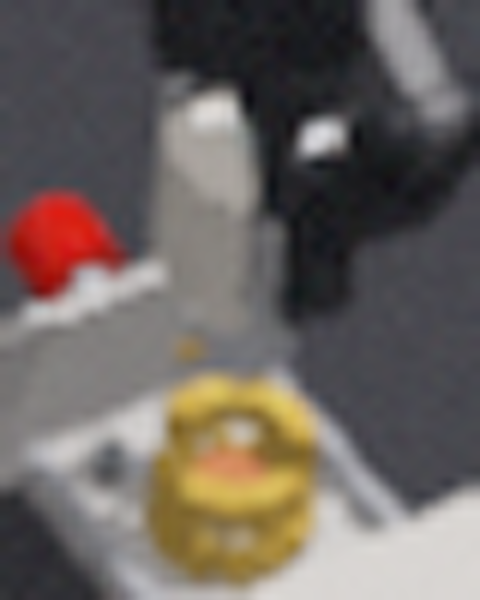

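The visible pin is within 0.5 px of where the tool pose predicts it. That means the lamp is centred in the grip, with its foot about 3 mm above reported z. Socket estimates from both views and the grip agree at about (609.5, 61.6). Starting the guarded descent.

```bash
python3 -m jog '[{"offset":[0,0.6,-15],"dr":[0,0,0],"fingers":-1},{"offset":[0,0.6,-24],"dr":[0,0,0],"fingers":-1},{"offset":[0,0.6,-29],"dr":[0,0,0],"fingers":-1},{"offset":[0,0.6,-32],"dr":[0,0,0],"fingers":-1},{"offset":[0,0.6,-34],"dr":[0,0,0],"fingers":-1},{"offset":[0,0.6,-34],"dr":[0,0,0],"fingers":-1}]'
python3 - <<'E'
from h import *
p,d=grab("scene","13")
crop(p,335,175,375,225,12,'pics/s13.png')
o=manip.get_obs();print(o["tool_pos"],o["orientation"],o["contact_force"],o["ft_torque"])
E
```

```text
t: 15.2
tool_pos: [609.4, 62.0, 37.7]
orientation: [3.142, 0.0, 1.591]
contact_force: [-0.4, -0.1, -1.6]
width: 31.4
[609.6014749   62.04138685  37.89553879] [3.1411137e+00 1.7417277e-05 1.5906419e+00] [ 0.15515421 -0.11291113 -1.30333174] [ 0.04963729 -0.05676679 -0.00609403]
```

View pics/s13.png

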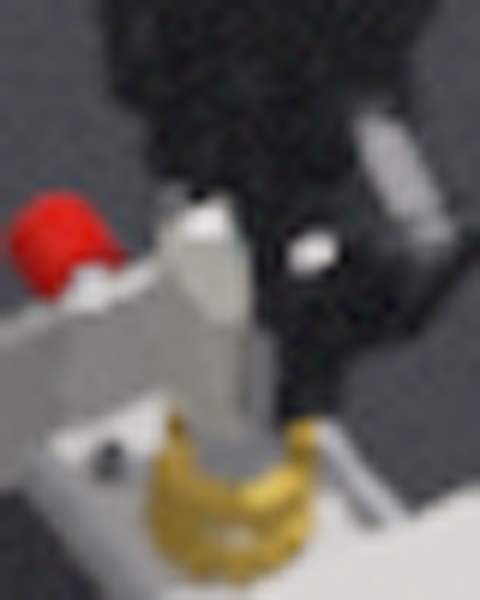

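The cap is in the ring with no side force. Continuing down through the slots.

```bash
python3 -m jog '[{"offset":[0,0,-2],"dr":[0,0,0],"fingers":-1},{"offset":[0,0,-4],"dr":[0,0,0],"fingers":-1},{"offset":[0,0,-6],"dr":[0,0,0],"fingers":-1},{"offset":[0,0,-6],"dr":[0,0,0],"fingers":-1}]';python3 -m jog '[{"offset":[0,0,-3],"dr":[0,0,0],"fingers":-1},{"offset":[0,0,-6],"dr":[0,0,0],"fingers":-1},{"offset":[0,0,-6],"dr":[0,0,0],"fingers":-1}]'
```

```text
t: 15.65
tool_pos: [610.6, 62.1, 35.9]
orientation: [3.138, 0.0, 1.591]
contact_force: [-5.0, -0.1, 19.8]
width: 31.5
t: 15.95
tool_pos: [611.2, 62.1, 35.1]
orientation: [3.134, 0.0, 1.591]
contact_force: [-12.4, 0.1, 45.5]
width: 31.0
```

The pins are sitting on the rim (foot about 38–39, 45 N). I'll back off and find the slots' true direction in the earlier clear pictures.

```bash
python3 -m jog '[{"offset":[0,0,8],"dr":[0,0,0],"fingers":-1},{"offset":[0,0,14],"dr":[0,0,0],"fingers":-1},{"offset":[0,0,14],"dr":[0,0,0],"fingers":-1}]'
python3 - <<'E'
from h import *
p,d=load('pics/top8.npz');crop(p,286,172,312,196,24,'pics/t8z.png')
p,d=load('pics/scene8.npz');crop(p,340,200,372,230,20,'pics/s8z.png')
o=manip.get_obs();print(o["tool_pos"],o["contact_force"])
E
```

```text
t: 16.25
tool_pos: [610.0, 62.0, 40.4]
orientation: [3.14, 0.0, 1.591]
contact_force: [-0.5, 0.2, -0.4]
width: 31.4
[610.0151562   62.04783622  40.3936255 ] [-0.52656444  0.16868637 -0.36396691]
```

View pics/t8z.png

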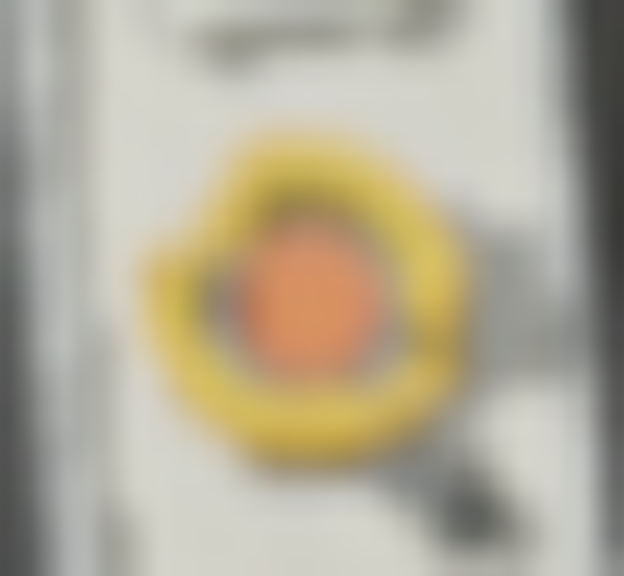

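View pics/s8z.png

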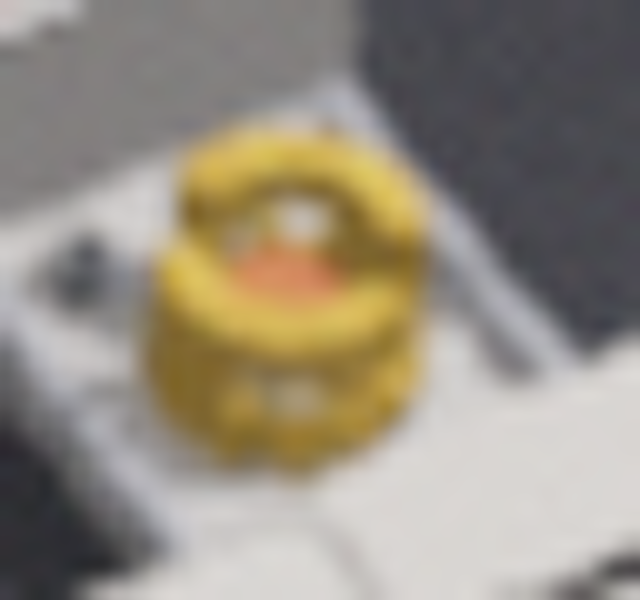

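Run:
```python
from h import *
# scene gap points
L=onz("scene",340+178/20-.5+.5/20,200+222/20-.5,46);R=onz("scene",340+420/20-.5,200+255/20-.5,46);print(L,R,np.degrees(np.arctan2(*(R-L)[[1,0]])),(L+R)/2)
p,d=load('pics/top8.npz')
# unwrap ring in world at z=46 in both views about centre
for n,f,c in(("top",'pics/top8.npz',(608.3,62.4)),("scene",'pics/scene8.npz',(609.8,62))):
    p,d=load(f);m=manip.camera_model(n);K=m["K"];E=np.linalg.inv(m["extrinsics"])
    print(n)
    for a in range(0,360,10):
        t=np.radians(a);out=[]
        for r in(14,16,18):
            P=np.array([c[0]+r*np.cos(t),c[1]+r*np.sin(t),46]);q=K@(E[:3,:3]@P+E[:3,3]);q=q/q[2]
            pt=cv2.getRectSubPix(p,(1,1),(float(q[0]),float(q[1])))[0,0].astype(int);out.append(int(pt[0]-pt[2]))
        print(a,out,end="; ")
    print()
```

```text
[600.80895543  48.33775732  46.        ] [618.99157653  75.15587709  46.        ] 55.86282314975452 [609.90026598  61.74681721  46.        ]
top
0 [98, 104, 95]; 10 [97, 106, 98]; 20 [99, 108, 92]; 30 [107, 95, 72]; 40 [102, 84, 50]; 50 [93, 71, 41]; 60 [88, 70, 43]; 70 [86, 90, 71]; 80 [92, 106, 91]; 90 [95, 106, 89]; 100 [93, 105, 80]; 110 [94, 105, 69]; 120 [103, 98, 69]; 130 [100, 107, 67]; 140 [106, 96, 65]; 150 [108, 99, 63]; 160 [117, 102, 71]; 170 [116, 109, 69]; 180 [117, 111, 67]; 190 [118, 109, 71]; 200 [115, 102, 72]; 210 [98, 98, 69]; 220 [91, 95, 73]; 230 [82, 94, 73]; 240 [85, 96, 80]; 250 [84, 91, 71]; 260 [93, 100, 61]; 270 [105, 104, 64]; 280 [109, 109, 72]; 290 [111, 102, 74]; 300 [105, 100, 74]; 310 [104, 100, 70]; 320 [101, 105, 71]; 330 [105, 102, 79]; 340 [101, 108, 82]; 350 [99, 105, 89]; 
scene
0 [125, 122, 116]; 10 [123, 125, 114]; 20 [115, 118, 105]; 30 [106, 103, 79]; 40 [90, 86, 44]; 50 [87, 67, 29]; 60 [92, 62, 24]; 70 [109, 75, 28]; 80 [110, 87, 39]; 90 [117, 95, 54]; 100 [120, 105, 65]; 110 [116, 102, 72]; 120 [115, 101, 67]; 130 [114, 101, 73]; 140 [113, 112, 80]; 150 [115, 113, 71]; 160 [115, 116, 75]; 170 [115, 121, 87]; 180 [118, 115, 96]; 190 [120, 115, 100]; 200 [117, 123, 99]; 210 [108, 101, 78]; 220 [90, 87, 41]; 230 [83, 59, 13]; 240 [86, 56, 23]; 250 [99, 79, 50]; 260 [112, 108, 99]; 270 [119, 124, 120]; 280 [119, 123, 121]; 290 [121, 123, 120]; 300 [124, 126, 118]; 310 [125, 123, 118]; 320 [124, 123, 117]; 330 [121, 123, 116]; 340 [123, 121, 114]; 350 [121, 120, 113];
```

Both views put the slots along about 56° in world (gaps near 56° and 236°), not 91°. The socket's x axis is therefore about -30° and isn't parallel to the photometer's. I'll turn the lamp -35° just above the rim and recheck.

```bash
python3 -m jog '[{"offset":[-0.3,-0.3,0.5],"dr":[0,0,-7],"fingers":-1},{"offset":[-0.3,-0.3,0.5],"dr":[0,0,-14],"fingers":-1},{"offset":[-0.3,-0.3,0.5],"dr":[0,0,-21],"fingers":-1},{"offset":[-0.3,-0.3,0.5],"dr":[0,0,-28],"fingers":-1},{"offset":[-0.3,-0.3,0.5],"dr":[0,0,-35],"fingers":-1},{"offset":[-0.3,-0.3,0.5],"dr":[0,0,-35],"fingers":-1},{"offset":[-0.3,-0.3,0.5],"dr":[0,0,-35],"fingers":-1}]'
python3 - <<'E'
from h import *
p,d=grab("scene","14")
crop(p,335,175,375,225,12,'pics/s14.png')
o=manip.get_obs();print(o["tool_pos"],o["orientation"],o["contact_force"],o["ft_torque"])
E
```

```text
t: 16.95
tool_pos: [610.3, 61.6, 39.5]
orientation: [3.14, -0.001, 0.982]
contact_force: [4.1, 0.4, -2.8]
width: 31.4
[610.26108805  61.64274775  39.55612015] [ 3.14011086e+00 -8.10792101e-04  9.81845567e-01] [ 5.05852018 -0.44202885 -2.64261941] [-0.03961363 -0.90338712 -0.01179008]
```

View pics/s14.png

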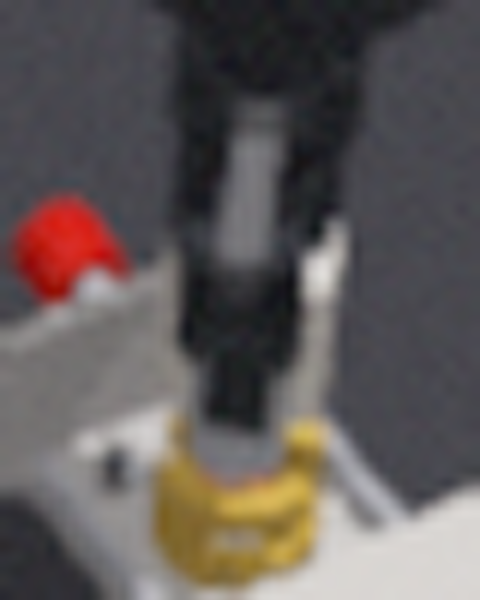

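```bash
python3 -m jog '[{"offset":[1.5,0,0],"dr":[0,0,0],"fingers":-1},{"offset":[1.5,0,0],"dr":[0,0,0],"fingers":-1},{"offset":[1.5,0,0],"dr":[0,0,0],"fingers":-1}]'
python3 - <<'E'
from workcell import manip
o=manip.get_obs();print(o["tool_pos"],o["contact_force"],o["ft_torque"])
E
```

```text
t: 17.3
tool_pos: [610.1, 61.9, 40.1]
orientation: [-3.141, 0.0, 0.98]
contact_force: [1.9, 0.4, -0.0]
width: 31.4
[610.11998392  61.85896289  40.11975369] [ 1.88899567  0.36700721 -0.0239594 ] [-0.00707444 -0.33180123  0.01803529]
```

```bash
python3 -m jog '[{"offset":[1.8,0,0],"dr":[0,0,0],"fingers":-1},{"offset":[1.8,0,0],"dr":[0,0,0],"fingers":-1}]'; python3 -m jog '[{"offset":[0,0,-3],"dr":[0,0,0],"fingers":-1},{"offset":[0,0,-5],"dr":[0,0,0],"fingers":-1},{"offset":[0,0,-5],"dr":[0,0,0],"fingers":-1}]'
python3 - <<'E'
from workcell import manip
o=manip.get_obs();print(o["tool_pos"],o["contact_force"],o["ft_torque"])
E
```

```text
t: 17.5
tool_pos: [611.4, 61.8, 40.0]
orientation: [-3.14, 0.001, 0.98]
contact_force: [-0.0, 0.6, -1.2]
width: 31.0
t: 17.8
tool_pos: [611.6, 61.8, 34.6]
orientation: [-3.14, 0.001, 0.98]
contact_force: [0.2, 0.3, -1.0]
width: 31.4
[611.63021967  61.76899265  34.62098404] [ 0.20412285  0.30780157 -0.98217102] [-0.00437798 -0.02763367  0.01923727]
```

No force at 34.6, lower than where it stuck before, so the pins are in the slots. Continuing.

```bash
python3 -m jog '[{"offset":[0,0,-3],"dr":[0,0,0],"fingers":-1},{"offset":[0,0,-5],"dr":[0,0,0],"fingers":-1},{"offset":[0,0,-5],"dr":[0,0,0],"fingers":-1}]';python3 -m jog '[{"offset":[0,0,-2],"dr":[0,0,0],"fingers":-1},{"offset":[0,0,-4],"dr":[0,0,0],"fingers":-1},{"offset":[0,0,-4],"dr":[0,0,0],"fingers":-1}]'
python3 - <<'E'
from workcell import manip
o=manip.get_obs();print(o["tool_pos"],o["contact_force"],o["ft_torque"])
E
```

```text
t: 18.1
tool_pos: [612.4, 61.8, 30.3]
orientation: [-3.142, 0.0, 0.98]
contact_force: [-1.0, 0.4, 2.2]
width: 31.3
t: 18.4
tool_pos: [612.4, 61.8, 26.3]
orientation: [3.141, -0.0, 0.98]
contact_force: [-1.2, 0.5, 4.5]
width: 31.5
[612.44843876  61.75469606  26.34886823] [-1.22673825  0.53629242  4.53609436] [0.020983   0.24135849 0.04038229]
```

```bash
python3 -m jog '[{"offset":[0,0,-3],"dr":[0,0,0],"fingers":-1},{"offset":[0,0,-6],"dr":[0,0,0],"fingers":-1},{"offset":[0,0,-8],"dr":[0,0,0],"fingers":-1},{"offset":[0,0,-8],"dr":[0,0,0],"fingers":-1}]'
python3 - <<'E'
from workcell import manip
o=manip.get_obs();print(o["tool_pos"],o["contact_force"],o["ft_torque"])
E
```

```text
t: 18.8
tool_pos: [612.5, 61.8, 18.9]
orientation: [3.141, -0.0, 0.98]
contact_force: [-1.1, 0.7, 8.6]
width: 31.3
[612.54495593  61.78800183  18.87130983] [-1.08736304  0.74395233  8.60602909] [-0.00939479  0.42367466 -0.02796141]
```

```bash
python3 -m jog '[{"offset":[0,0,-0.5],"dr":[0,0,-5],"fingers":-1},{"offset":[0,0,-0.5],"dr":[0,0,-10],"fingers":-1},{"offset":[0,0,-0.5],"dr":[0,0,-15],"fingers":-1},{"offset":[0,0,-0.5],"dr":[0,0,-15],"fingers":-1}]'
python3 - <<'E'
from workcell import manip
o=manip.get_obs();print(o["tool_pos"],o["contact_force"],o["ft_torque"])
E
```

```text
t: 19.2
tool_pos: [613.5, 61.6, 19.0]
orientation: [3.14, -0.002, 0.717]
contact_force: [-1.7, 0.3, 8.7]
width: 31.4
[613.4753892   61.63866495  18.9559598 ] [-1.72118032  0.25940827  8.70330417] [-0.03049203  0.23947674 -0.07353203]
```

```bash
python3 -m jog '[{"offset":[-0.5,0,0],"dr":[0,0,-7],"fingers":-1},{"offset":[-0.5,0,0],"dr":[0,0,-14],"fingers":-1},{"offset":[-0.5,0,0],"dr":[0,0,-21],"fingers":-1},{"offset":[-0.5,0,0],"dr":[0,0,-21],"fingers":-1}]'
python3 - <<'E'
from workcell import manip
o=manip.get_obs();print(o["tool_pos"],o["contact_force"],o["ft_torque"])
E
```

```text
t: 19.6
tool_pos: [613.6, 61.6, 19.1]
orientation: [3.14, -0.004, 0.35]
contact_force: [0.4, 0.2, 7.6]
width: 31.6
[613.62961484  61.57289415  19.12382448] [0.3563873  0.23298524 7.63303009] [-0.04675529  0.03037408 -0.03687423]
```

```bash
python3 -m jog '[{"offset":[0,0,0],"dr":[0,0,-7],"fingers":-1},{"offset":[0,0,0],"dr":[0,0,-14],"fingers":-1},{"offset":[0,0,0],"dr":[0,0,-21],"fingers":-1},{"offset":[0,0,0],"dr":[0,0,-28],"fingers":-1},{"offset":[0,0,0],"dr":[0,0,-35],"fingers":-1},{"offset":[0,0,0],"dr":[0,0,-35],"fingers":-1}]'
python3 - <<'E'
from workcell import manip
o=manip.get_obs();print(o["tool_pos"],o["contact_force"],o["ft_torque"],o["joint_pos"])
E
```

```text
t: 20.2
tool_pos: [613.8, 61.5, 19.2]
orientation: [-3.141, -0.004, -0.261]
contact_force: [-0.3, 0.2, 9.3]
width: 31.5
[613.75176765  61.5439936   19.18164423] [-0.26216271  0.15904459  9.25555904] [-0.09418562  0.03710029 -0.06493579] [-1.25647348e-02  4.77691779e-01  1.66354649e+00 -4.46615308e-04
  9.96265301e-01  1.81982577e+00]
```

```bash
for i in 1; do python3 -m jog '[{"offset":[0,0,0],"dr":[0,0,-5],"fingers":-1},{"offset":[0,0,0],"dr":[0,0,-10],"fingers":-1},{"offset":[0,0,0],"dr":[0,0,-10],"fingers":-1}]'; python3 -c "
from workcell import manip
o=manip.get_obs();print(o['contact_force'],o['ft_torque'])"; done;  python3 -m jog '[{"offset":[0,0,0],"dr":[0,0,-3],"fingers":-1},{"offset":[0,0,0],"dr":[0,0,-6],"fingers":-1},{"offset":[0,0,0],"dr":[0,0,-6],"fingers":-1}]'; python3 -c "
from workcell import manip
o=manip.get_obs();print(o['contact_force'],o['ft_torque'])"
```

```text
t: 20.5
tool_pos: [613.7, 61.5, 19.2]
orientation: [-3.14, -0.004, -0.435]
contact_force: [0.2, -1.3, 8.2]
width: 31.3
[ 0.1680627  -1.30252768  8.15061762] [-0.03577714  0.03825147 -0.00267363]
t: 20.8
tool_pos: [613.8, 61.5, 19.2]
orientation: [-3.14, -0.004, -0.539]
contact_force: [0.4, 0.2, 8.2]
width: 31.3
[0.38571722 0.1625698  8.21540046] [-0.08678385  0.06193907 -0.05938462]
```

```bash
python3 -m jog '[{"offset":[0,0,0],"dr":[0,0,-3],"fingers":-1},{"offset":[0,0,0],"dr":[0,0,-3],"fingers":-1}]'; python3 -c "
from workcell import manip
o=manip.get_obs();print(o['contact_force'],o['ft_torque'])";  python3 -m jog '[{"offset":[0,0,0],"dr":[0,0,-3],"fingers":-1},{"offset":[0,0,0],"dr":[0,0,-3],"fingers":-1}]'; python3 -c "
from workcell import manip
o=manip.get_obs();print(o['contact_force'],o['ft_torque'])"
```

```text
t: 21.0
tool_pos: [613.7, 61.5, 19.2]
orientation: [-3.14, -0.004, -0.592]
contact_force: [0.3, 0.0, 7.3]
width: 31.2
[0.27491491 0.04672322 7.30703701] [-0.06984117  0.02457923  0.02569588]
t: 21.2
tool_pos: [613.7, 61.5, 19.2]
orientation: [-3.14, -0.004, -0.644]
contact_force: [-0.3, -0.1, 6.5]
width: 31.4
[-0.33315609 -0.05916929  6.53061395] [-0.07131712  0.0243692  -0.04767515]
```

Run:
```python
from h import *
p,d=grab("scene","15")
crop(p,325,165,385,225,12,'pics/s15.png')
p,d=grab("top","15");crop(p,260,160,330,220,10,'pics/t15.png')
o=manip.get_obs();print(o["tool_pos"],o["contact_force"],o["ft_torque"])
```

```text
[613.75012935  61.51572503  19.16569694] [-0.2126328  -0.43048249  7.56756791] [-0.08011406  0.04536242  0.06033408]
```

View pics/s15.png

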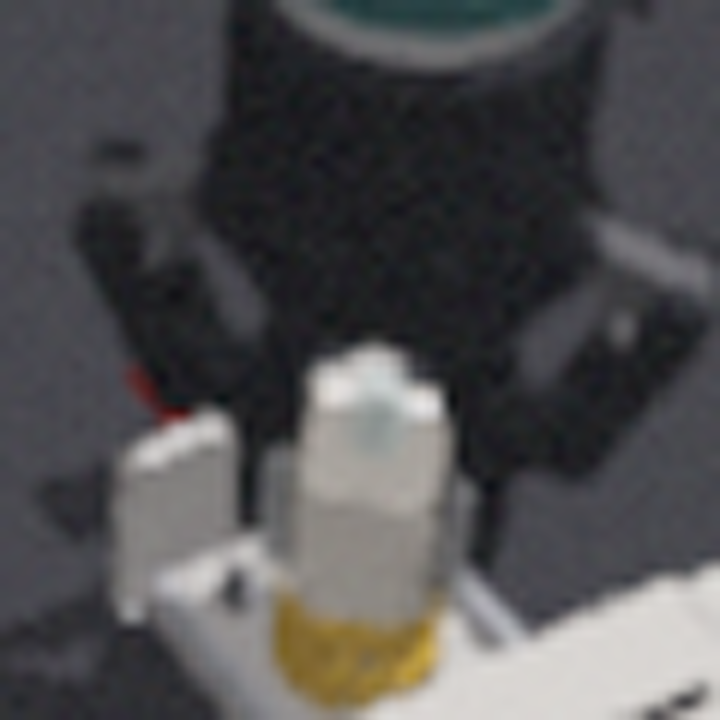

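View pics/t15.png

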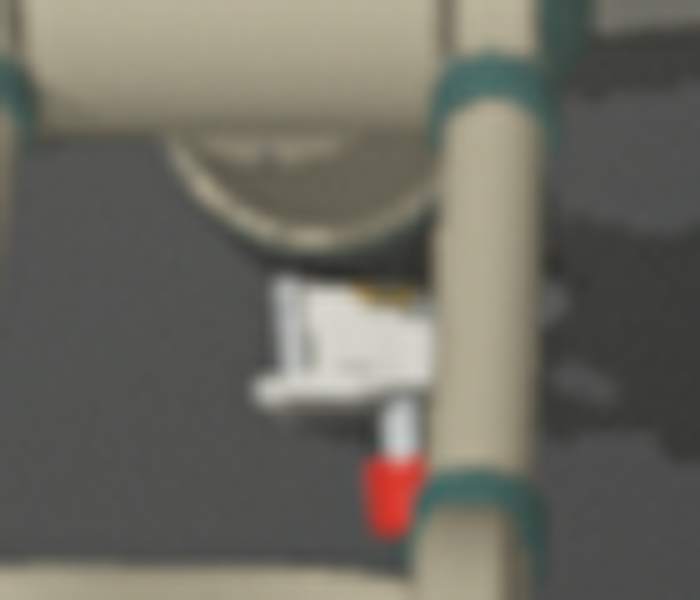

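The lamp turned with the gripper: a wide flat now faces the camera between the fingers, the ceramic sits on the socket, and the slide is still out. I haven't felt the stop yet, so I'll keep going in small steps.

```bash
python3 -m jog '[{"offset":[0,0,0],"dr":[0,0,-2.5],"fingers":-1},{"offset":[0,0,0],"dr":[0,0,-2.5],"fingers":-1}]'; python3 -c "
from workcell import manip
o=manip.get_obs();print(o['contact_force'],o['ft_torque'])";  python3 -m jog '[{"offset":[0,0,0],"dr":[0,0,-2.5],"fingers":-1},{"offset":[0,0,0],"dr":[0,0,-2.5],"fingers":-1}]'; python3 -c "
from workcell import manip
o=manip.get_obs();print(o['contact_force'],o['ft_torque'])"
```

```text
t: 21.5
tool_pos: [613.8, 61.5, 19.2]
orientation: [-3.139, -0.003, -0.687]
contact_force: [-0.9, -0.4, 7.6]
width: 31.1
[-0.91325182 -0.41636428  7.64651116] [-0.09425873  0.07346979  0.00441919]
t: 21.7
tool_pos: [613.6, 61.5, 19.2]
orientation: [-3.139, -0.003, -0.731]
contact_force: [-0.2, -0.3, 8.1]
width: 31.2
[-0.18912395 -0.28433434  8.05575923] [-0.16351541  0.05935694  0.00143546]
```

```bash
python3 -m jog '[{"offset":[0,0,0],"dr":[0,0,-2.5],"fingers":-1},{"offset":[0,0,0],"dr":[0,0,-2.5],"fingers":-1}]'; python3 -c "
from workcell import manip
o=manip.get_obs();print(o['contact_force'],o['ft_torque'],o['orientation'])";  python3 -m jog '[{"offset":[0,0,0],"dr":[0,0,-2.5],"fingers":-1},{"offset":[0,0,0],"dr":[0,0,-2.5],"fingers":-1}]'; python3 -c "
from workcell import manip
o=manip.get_obs();print(o['contact_force'],o['ft_torque'],o['joint_efforts'],o['joint_pos'])"
```

```text
t: 21.9
tool_pos: [613.4, 61.3, 19.1]
orientation: [-3.14, -0.003, -0.774]
contact_force: [0.4, -1.2, 7.8]
width: 31.6
[ 0.3769137  -1.16337944  7.83915857] [-0.24151482  0.11005855  0.08882016] [-3.13992077e+00 -3.04432842e-03 -7.74428729e-01]
t: 22.1
tool_pos: [613.3, 61.2, 19.1]
orientation: [-3.14, -0.003, -0.818]
contact_force: [-0.7, -1.8, 8.6]
width: 31.2
[-0.72419942 -1.7805597   8.56923787] [-0.22962433  0.19828025  0.198716  ] [  0.46789614 -43.64794135 -17.71652341   0.47015039  -0.33621456
   0.33618202] [-1.26676348e-02  4.77681044e-01  1.66380427e+00 -1.37909163e-03
  9.96977685e-01  2.37638381e+00]
```

Torque about z is now rising against the turn, which suggests the stop. The check is to ease up: in the notches the lamp should rise about 4.7 mm under the spring and then catch. Otherwise it catches after about 2 mm.

```bash
python3 -m jog '[{"offset":[0,0,1],"dr":[0,0,0],"fingers":-1},{"offset":[0,0,2],"dr":[0,0,0],"fingers":-1},{"offset":[0,0,2],"dr":[0,0,0],"fingers":-1}]'; python3 -c "
from workcell import manip
o=manip.get_obs();print(o['contact_force'],o['ft_torque'],o['orientation'])";  python3 -m jog '[{"offset":[0,0,1.5],"dr":[0,0,0],"fingers":-1},{"offset":[0,0,1.5],"dr":[0,0,0],"fingers":-1}]'; python3 -c "
from workcell import manip
o=manip.get_obs();print(o['contact_force'],o['ft_torque'])"
```

```text
t: 22.4
tool_pos: [613.0, 61.3, 19.7]
orientation: [-3.141, -0.002, -0.817]
contact_force: [2.5, -2.1, 1.3]
width: 31.5
[ 2.45510342 -2.09369016  1.26571095] [-0.39263413 -0.4513588   0.24822015] [-3.14070993e+00 -2.02991532e-03 -8.17399128e-01]
t: 22.6
tool_pos: [612.9, 61.3, 21.2]
orientation: [-3.141, -0.002, -0.818]
contact_force: [2.1, -2.8, -0.2]
width: 31.3
[ 2.14456111 -2.76041923 -0.243763  ] [-0.55558847 -0.65901813  0.26294215]
```

```bash
python3 -m jog '[{"offset":[0,0,0],"dr":[0,0,2],"fingers":-1},{"offset":[0,0,0],"dr":[0,0,2],"fingers":-1},{"offset":[0,0,0],"dr":[0,0,2],"fingers":-1}]'
python3 - <<'E'
from h import *
o=manip.get_obs();print(o['tool_pos'],o['contact_force'],o['ft_torque'],o['orientation'])
p,d=grab("scene","16")
crop(p,325,165,385,225,12,'pics/s16.png')
E
```

```text
t: 22.9
tool_pos: [612.7, 61.5, 22.0]
orientation: [-3.141, -0.001, -0.784]
contact_force: [2.0, -2.4, 5.1]
width: 31.4
[612.6730649   61.49580168  22.03861978] [ 2.00603125 -2.38705878  5.11115226] [-0.51417135 -0.43391304  0.05809266] [-3.14067026e+00 -1.49414250e-03 -7.83724890e-01]
```

View pics/s16.png

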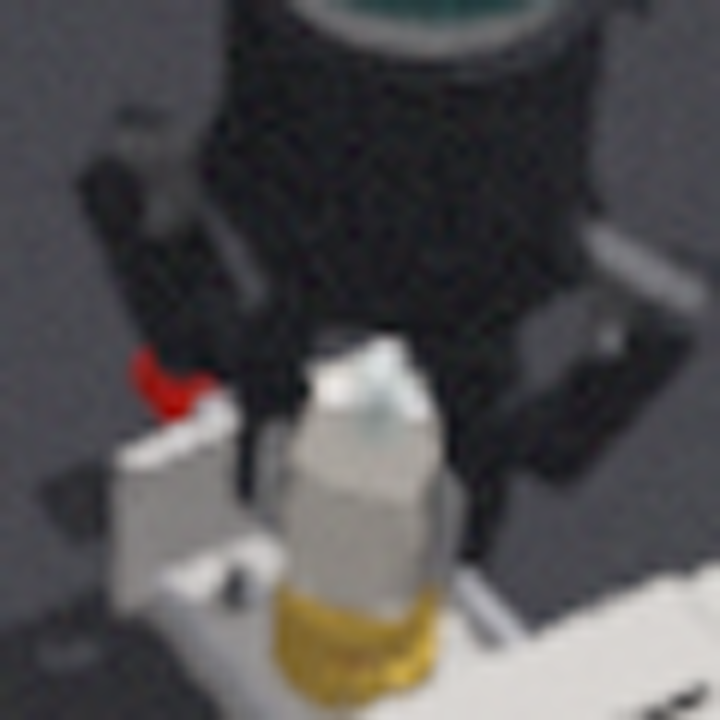

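```bash
python3 -m jog '[{"offset":[0.8,-0.8,0],"dr":[0,0,0],"fingers":-1},{"offset":[0.8,-0.8,0],"dr":[0,0,0],"fingers":-1}]'; python3 -c "
from workcell import manip
o=manip.get_obs();print(o['contact_force'],o['ft_torque'],o['orientation'])";  python3 -m jog '[{"offset":[0,0,1.5],"dr":[0,0,0],"fingers":-1},{"offset":[0,0,1.5],"dr":[0,0,0],"fingers":-1}]'; python3 -c "
from workcell import manip
o=manip.get_obs();print(o['contact_force'],o['ft_torque'])"
```

```text
t: 23.15
tool_pos: [612.7, 61.5, 21.9]
orientation: [-3.141, 0.0, -0.784]
contact_force: [0.6, -1.1, 6.5]
width: 31.2
[ 0.57642183 -1.12699183  6.45725052] [-0.24209712 -0.33681957  0.09869358] [-3.14080006e+00  4.86804712e-04 -7.83809126e-01]
t: 23.35
tool_pos: [612.7, 61.4, 23.1]
orientation: [-3.141, 0.0, -0.783]
contact_force: [0.8, -0.5, 6.1]
width: 31.2
[ 0.83871895 -0.49167291  6.13866271] [-0.1089245  -0.30477916  0.0764837 ]
```

```bash
python3 -m jog '[{"offset":[0.4,-0.4,1],"dr":[0,0,0],"fingers":-1},{"offset":[0.4,-0.4,1],"dr":[0,0,0],"fingers":-1}]'; python3 -c "
from workcell import manip
o=manip.get_obs();print(o['contact_force'],o['ft_torque'],o['orientation'])";  python3 -m jog '[{"offset":[0,0,1],"dr":[0,0,0],"fingers":-1},{"offset":[0,0,1],"dr":[0,0,0],"fingers":-1}]'; python3 -c "
from workcell import manip
o=manip.get_obs();print(o['contact_force'],o['ft_torque'])"
```

```text
t: 23.55
tool_pos: [612.7, 61.4, 23.7]
orientation: [-3.141, 0.001, -0.784]
contact_force: [1.9, 0.9, 4.3]
width: 31.3
[1.86743743 0.92568178 4.34611154] [ 0.23414424 -0.28950444  0.06697979] [-3.14116839e+00  1.45052492e-03 -7.83502316e-01]
t: 23.75
tool_pos: [612.8, 61.3, 24.6]
orientation: [-3.141, 0.001, -0.783]
contact_force: [1.9, 2.2, 3.0]
width: 31.2
[1.88463465 2.18169395 3.04259391] [ 0.52769133 -0.30997646  0.04164981]
```

The lamp rose from 19.0 to about 24.6 (5.5 mm) before catching. That's past the turning band, so it fits the notches. The gripper angle (-45°) is beyond the expected -30°, though. To pin down the seating I'll probe the notch walls by turning back gently.

```bash
python3 -m jog '[{"offset":[0.5,0.4,-0.5],"dr":[0,0,3],"fingers":-1},{"offset":[0.5,0.4,-0.5],"dr":[0,0,3],"fingers":-1}]'; python3 -c "
from workcell import manip
o=manip.get_obs();print(o['contact_force'],o['ft_torque'],o['orientation'])";  python3 -m jog '[{"offset":[0,0,0],"dr":[0,0,3],"fingers":-1},{"offset":[0,0,0],"dr":[0,0,3],"fingers":-1}]'; python3 -c "
from workcell import manip
o=manip.get_obs();print(o['contact_force'],o['ft_torque'])"
```

```text
t: 23.95
tool_pos: [612.8, 61.2, 24.3]
orientation: [3.141, 0.001, -0.73]
contact_force: [0.3, 1.6, 4.3]
width: 31.2
[0.31997836 1.58386824 4.34908256] [ 0.26878879 -0.06845344  0.05537788] [ 3.14072832e+00  1.28793955e-03 -7.29979284e-01]
t: 24.15
tool_pos: [612.8, 61.1, 24.4]
orientation: [3.141, 0.001, -0.678]
contact_force: [0.3, 0.5, 5.3]
width: 31.7
[0.27550493 0.48424737 5.25635779] [ 0.18062698 -0.06299539 -0.00106668]
```

```bash
python3 -m jog '[{"offset":[0,0,0],"dr":[0,0,3],"fingers":-1},{"offset":[0,0,0],"dr":[0,0,3],"fingers":-1}]'; python3 -c "
from workcell import manip
o=manip.get_obs();print(o['contact_force'],o['ft_torque'],o['orientation'])";  python3 -m jog '[{"offset":[0,0,0],"dr":[0,0,3],"fingers":-1},{"offset":[0,0,0],"dr":[0,0,3],"fingers":-1}]'; python3 -c "
from workcell import manip
o=manip.get_obs();print(o['contact_force'],o['ft_torque'])"
```

```text
t: 24.35
tool_pos: [612.8, 60.9, 24.4]
orientation: [3.141, 0.001, -0.625]
contact_force: [-0.6, 0.7, 4.6]
width: 31.4
[-0.61533904  0.72531363  4.61737234] [ 0.11238525 -0.06767772  0.01699808] [ 3.14061010e+00  1.15352729e-03 -6.25322728e-01]
t: 24.55
tool_pos: [612.8, 60.9, 24.4]
orientation: [3.141, 0.001, -0.573]
contact_force: [-0.1, 0.3, 6.1]
width: 31.4
[-0.11078346  0.27290224  6.14838038] [ 0.08482316 -0.02512928  0.05494912]
```

```bash
python3 -m jog '[{"offset":[0,0,0],"dr":[0,0,3],"fingers":-1},{"offset":[0,0,0],"dr":[0,0,3],"fingers":-1}]'; python3 -c "
from workcell import manip
o=manip.get_obs();print(o['contact_force'],o['ft_torque'],o['orientation'])";  python3 -m jog '[{"offset":[0,0,0],"dr":[0,0,3],"fingers":-1},{"offset":[0,0,0],"dr":[0,0,3],"fingers":-1}]'; python3 -c "
from workcell import manip
o=manip.get_obs();print(o['contact_force'],o['ft_torque'])"
```

```text
t: 24.75
tool_pos: [612.8, 60.8, 24.4]
orientation: [3.141, 0.001, -0.521]
contact_force: [-0.4, 1.8, 6.0]
width: 31.6
[-0.44896596  1.80052764  5.97218791] [ 0.15946757 -0.08744518  0.02834303] [ 3.14061618e+00  1.23841466e-03 -5.20600750e-01]
t: 24.95
tool_pos: [612.8, 61.0, 24.4]
orientation: [3.141, 0.001, -0.469]
contact_force: [0.5, 1.1, 5.6]
width: 31.5
[0.49914679 1.07088899 5.57685535] [ 0.15627802 -0.0304123  -0.01076978]
```

```bash
python3 -m jog '[{"offset":[0,0,0],"dr":[0,0,3],"fingers":-1},{"offset":[0,0,0],"dr":[0,0,3],"fingers":-1}]'; python3 -c "
from workcell import manip
o=manip.get_obs();print(o['contact_force'],o['ft_torque'],o['orientation'])";  python3 -m jog '[{"offset":[0,0,0],"dr":[0,0,3],"fingers":-1},{"offset":[0,0,0],"dr":[0,0,3],"fingers":-1}]'; python3 -c "
from workcell import manip
o=manip.get_obs();print(o['contact_force'],o['ft_torque'])"
```

```text
t: 25.15
tool_pos: [612.9, 61.3, 24.3]
orientation: [3.142, 0.001, -0.417]
contact_force: [0.2, 1.0, 4.1]
width: 31.4
[0.15291215 1.02405869 4.10486937] [ 0.37086463 -0.04094056 -0.06705571] [ 3.14158019e+00  1.29595402e-03 -4.17450765e-01]
t: 25.35
tool_pos: [613.0, 61.4, 24.2]
orientation: [-3.141, 0.001, -0.366]
contact_force: [-0.4, 2.7, 4.5]
width: 31.4
[-0.39495111  2.74674415  4.48967709] [ 0.37570484  0.00171965 -0.20018002]
```

Notch walls: resistance starts at about -44° clockwise and about -23° counter-clockwise at notch height, so the centre is about -34°. The slots as seen give -31°. The lamp is therefore locked in the notches, and I'll centre it at about -33°, let it rise to the notch tops, and balance the forces.

```bash
python3 -m jog '[{"offset":[0,0,0],"dr":[0,0,-4],"fingers":-1},{"offset":[0,0,0],"dr":[0,0,-8],"fingers":-1},{"offset":[0,0,0],"dr":[0,0,-12],"fingers":-1},{"offset":[0,0,0],"dr":[0,0,-12],"fingers":-1}]'; python3 -c "
from workcell import manip
o=manip.get_obs();print(o['contact_force'],o['ft_torque'],o['orientation'])";  python3 -m jog '[{"offset":[0,0,1],"dr":[0,0,0],"fingers":-1},{"offset":[0,0,1],"dr":[0,0,0],"fingers":-1},{"offset":[0,0,1],"dr":[0,0,0],"fingers":-1}]'; python3 -c "
from workcell import manip
o=manip.get_obs();print(o['contact_force'],o['ft_torque'])"
```

```text
t: 25.75
tool_pos: [613.0, 60.7, 24.2]
orientation: [3.14, 0.001, -0.576]
contact_force: [-0.1, -0.3, 4.8]
width: 31.8
[-0.11275121 -0.29096988  4.78085682] [ 0.12273587  0.05178118 -0.03642442] [ 3.14030254e+00  7.09099049e-04 -5.76239911e-01]
t: 26.05
tool_pos: [613.0, 60.7, 25.0]
orientation: [3.14, 0.001, -0.574]
contact_force: [-0.8, 0.2, 4.2]
width: 31.3
[-0.81904633  0.16662139  4.22084566] [ 0.06273505  0.10272335 -0.04135177]
```

```bash
python3 -m jog '[{"offset":[0,0,1],"dr":[0,0,0],"fingers":-1},{"offset":[0,0,1],"dr":[0,0,0],"fingers":-1},{"offset":[0,0,1],"dr":[0,0,0],"fingers":-1}]'; python3 -c "
from workcell import manip
o=manip.get_obs();print(o['contact_force'],o['ft_torque'],o['orientation'])";  python3 -m jog '[{"offset":[0,0,1],"dr":[0,0,0],"fingers":-1},{"offset":[0,0,1],"dr":[0,0,0],"fingers":-1},{"offset":[0,0,1],"dr":[0,0,0],"fingers":-1}]'
python3 - <<'E'
from h import *
o=manip.get_obs();print(o['contact_force'],o['ft_torque'])
p,d=grab("scene","17");crop(p,325,165,385,225,12,'pics/s17.png')
E
```

```text
t: 26.35
tool_pos: [613.0, 60.7, 25.4]
orientation: [3.14, 0.001, -0.574]
contact_force: [0.7, -0.0, -3.0]
width: 31.5
[ 0.67896373 -0.04284522 -2.99676643] [-0.07633867 -0.08688993 -0.02394253] [ 3.14029073e+00  1.13439208e-03 -5.73555953e-01]
t: 26.65
tool_pos: [612.9, 60.7, 25.8]
orientation: [3.14, 0.002, -0.574]
contact_force: [2.0, -0.9, -12.5]
width: 31.6
[  1.95173134  -0.8959179  -12.4926481 ] [-0.14980263 -0.44106345 -0.03720901]
```

View pics/s17.png

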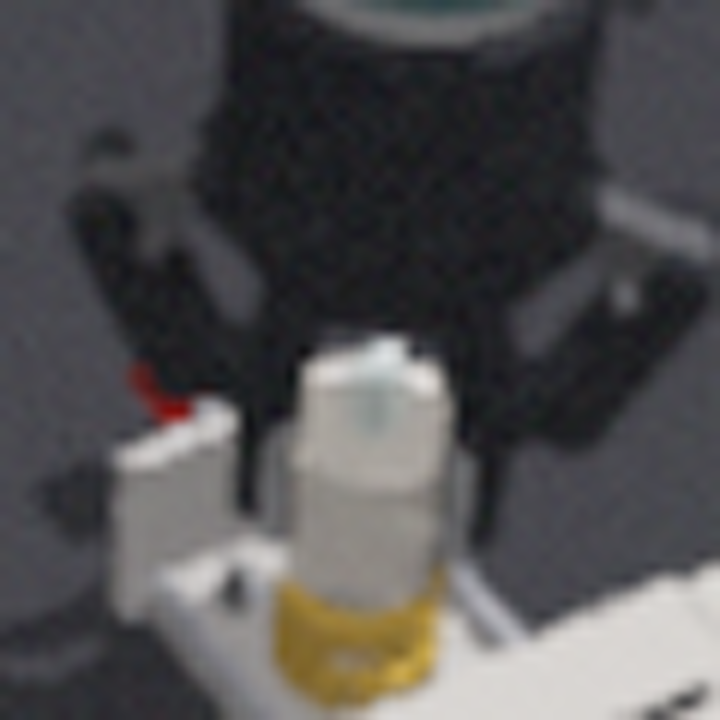

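There is a hard stop at z≈25.1: a 12.5 N upward pull does not bring the lamp out, so it's locked in the notches (risen 6.2 mm from bottomed, as expected). I'll ease off that pull so it rests at the notch tops, then make the final checks.

```bash
python3 -m jog '[{"offset":[0,0,-1],"dr":[0,0,0],"fingers":-1},{"offset":[0,0,-1.5],"dr":[0,0,0],"fingers":-1},{"offset":[0,0,-1.5],"dr":[0,0,0],"fingers":-1},{"offset":[0,0,-1.5],"dr":[0,0,0],"fingers":-1}]'
python3 - <<'E'
from h import *
o=manip.get_obs();print(o['t'],o['tool_pos'],o['contact_force'],o['ft_torque'],o['width'],o['orientation'])
p,d=grab("scene","18");cv2.imwrite('pics/s18.png',p[:,:,::-1]);p,d=grab("top","18")
hs=cv2.cvtColor(p,cv2.COLOR_RGB2HSV);red=((hs[...,0]<6)|(hs[...,0]>174))&(hs[...,1]>170)&(hs[...,2]>90)
for c,s in comps(red):print("knob",c,onz("top",*c,45))
E
```

```text
t: 27.1
tool_pos: [613.0, 60.8, 25.7]
orientation: [3.141, 0.001, -0.573]
contact_force: [0.4, -2.2, -8.6]
width: 31.2
27.1 [612.98310706  60.76214569  25.6920199 ] [ 0.40259402 -2.19549558 -8.56452887] [-0.32210095  0.02134312 -0.0304049 ] 31.223657490089156 [ 3.14063206e+00  6.79366867e-04 -5.73401967e-01]
knob [298.61 209.17] [538.51822241  61.60869192  45.        ]
```

View pics/s18.png

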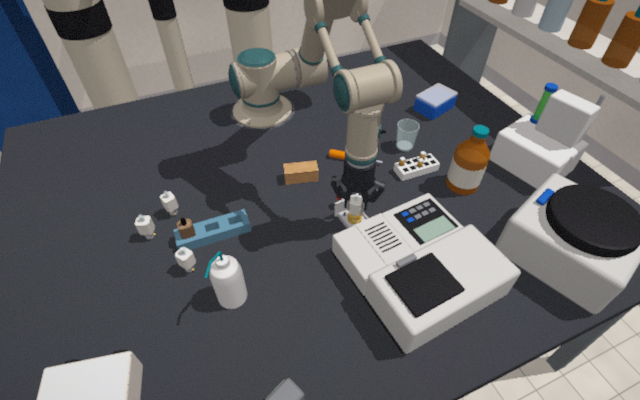

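Run:
```python
from h import *
ims=[]
for k in ("8","12","15","18"):
    p,d=load(f'pics/top{k}.npz');hs=cv2.cvtColor(p,cv2.COLOR_RGB2HSV)
    red=((hs[...,0]<6)|(hs[...,0]>174))&(hs[...,1]>150)&(hs[...,2]>90)
    print(k,comps(red)); ims.append(cv2.resize(p[190:220,280:310,::-1],None,fx=12,fy=12,interpolation=cv2.INTER_CUBIC))
cv2.imwrite('pics/cmp.png',np.vstack([np.hstack(ims[:2]),np.hstack(ims[2:])])[:,:])
im=[]
for k in("8","18"):
    p,d=load(f'pics/scene{k}.npz');im.append(cv2.resize(p[185:225,320:355,::-1],None,fx=11,fy=11,interpolation=cv2.INTER_CUBIC))
cv2.imwrite('pics/cmp2.png',np.hstack(im))
```

```text
8 [(array([300.26, 210.18]), array([297, 207,   8,   7,  50], dtype=int32))]
12 [(array([298.36, 210.12]), array([297, 207,   4,   7,  25], dtype=int32))]
15 [(array([298.61, 209.11]), array([297, 206,   5,   7,  28], dtype=int32))]
18 [(array([298.61, 209.11]), array([297, 206,   5,   7,  28], dtype=int32))]
```

```bash
python3 -c "
import cv2;a=cv2.imread('pics/cmp.png');print(a.shape);cv2.imwrite('pics/cmp1.png',cv2.resize(a,(600,600)))"
```

```text
(720, 720, 3)
```

View pics/cmp1.png

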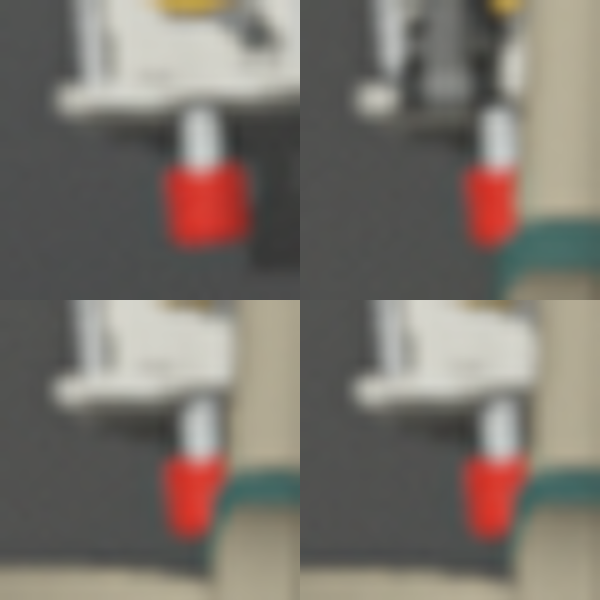

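View pics/cmp2.png

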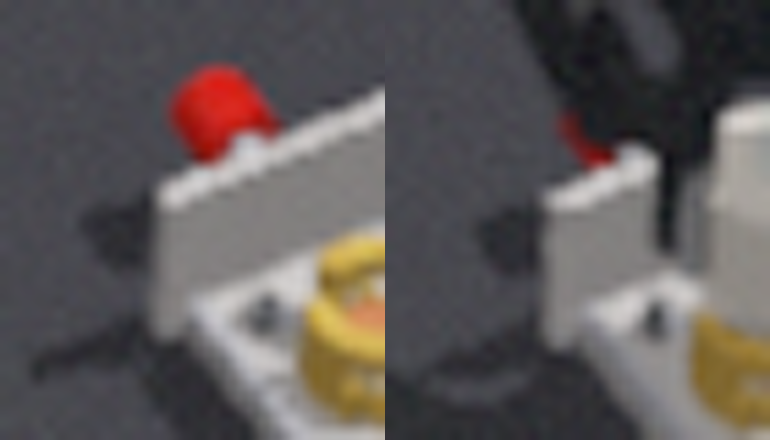

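Compared with the picture just after the pull, knob and front plate have moved about 1 px (≈3 mm) inward in both views. The tool also drifted from x 610 to 613, so the insertion nudged the slide off its stop. I'll draw it back to the stop by the locked lamp, gently and with force checks.

```bash
python3 -m jog '[{"offset":[-1,-0.1,-0.6],"dr":[0,0,0],"fingers":-1},{"offset":[-3,-0.3,-1.2],"dr":[0,0,0],"fingers":-1},{"offset":[-4,-0.4,-1.2],"dr":[0,0,0],"fingers":-1},{"offset":[-4,-0.4,-1.2],"dr":[0,0,0],"fingers":-1}]'; python3 -c "
from workcell import manip
o=manip.get_obs();print(o['contact_force'],o['ft_torque'])";  python3 -m jog '[{"offset":[-2,-0.2,0],"dr":[0,0,0],"fingers":-1},{"offset":[-3,-0.3,0],"dr":[0,0,0],"fingers":-1},{"offset":[-3,-0.3,0],"dr":[0,0,0],"fingers":-1}]'; python3 -c "
from workcell import manip
o=manip.get_obs();print(o['contact_force'],o['ft_torque'])"
```

```text
t: 27.6
tool_pos: [612.1, 60.7, 25.5]
orientation: [-3.139, -0.004, -0.574]
contact_force: [4.4, -1.4, -5.8]
width: 30.9
[ 4.38181636 -1.36498002 -5.77143692] [-0.18423733 -0.8834876  -0.02154171]
t: 27.9
tool_pos: [609.3, 60.4, 25.5]
orientation: [-3.138, -0.005, -0.574]
contact_force: [5.6, -0.3, -5.8]
width: 31.7
[ 5.64674724 -0.27243677 -5.84393268] [-0.13458548 -1.1588663  -0.02325113]
```

```bash
python3 -m jog '[{"offset":[-1.5,-0.1,-0.5],"dr":[0,0,0],"fingers":-1},{"offset":[-3,-0.3,-1],"dr":[0,0,0],"fingers":-1},{"offset":[-3,-0.3,-1],"dr":[0,0,0],"fingers":-1}]'; python3 -c "
from workcell import manip
o=manip.get_obs();print(o['contact_force'],o['ft_torque'])";  python3 -m jog '[{"offset":[-2,-0.2,0],"dr":[0,0,0],"fingers":-1},{"offset":[-3,-0.3,0],"dr":[0,0,0],"fingers":-1},{"offset":[-3,-0.3,0],"dr":[0,0,0],"fingers":-1}]'
python3 - <<'E'
from h import *
o=manip.get_obs();print(o['contact_force'],o['ft_torque'],o['tool_pos'])
p,d=grab("top","19")
hs=cv2.cvtColor(p,cv2.COLOR_RGB2HSV);red=((hs[...,0]<6)|(hs[...,0]>174))&(hs[...,1]>150)&(hs[...,2]>90);print(comps(red))
a,d=load('pics/top8.npz');f=lambda p:cv2.resize(p[190:220,280:310,::-1],None,fx=12,fy=12,interpolation=cv2.INTER_CUBIC)
p2,d=grab("scene","19");b,d=load('pics/scene8.npz');g=lambda p:cv2.resize(p[185:225,320:355,::-1],(360,360),interpolation=cv2.INTER_CUBIC)
cv2.imwrite('pics/cmp19.png',cv2.resize(np.vstack([np.hstack([f(a),f(p)]),np.hstack([g(b),g(p2)])]),(600,600)))
E
```

```text
t: 28.2
tool_pos: [608.6, 60.4, 25.4]
orientation: [-3.135, -0.008, -0.574]
contact_force: [8.8, 0.3, -4.2]
width: 31.7
[ 8.75725911  0.25585379 -4.23907984] [-0.03230683 -1.60962077  0.01114583]
t: 28.5
tool_pos: [607.7, 60.4, 25.6]
orientation: [-3.133, -0.011, -0.574]
contact_force: [11.5, 1.2, -7.4]
width: 31.3
[11.48369545  1.19879073 -7.37088304] [ 0.14618133 -2.1837238   0.03292168] [607.69470796  60.41179818  25.5652402 ]
[(array([299.56, 210.76]), array([297, 207,   6,   8,  41], dtype=int32))]
```

View pics/cmp19.png

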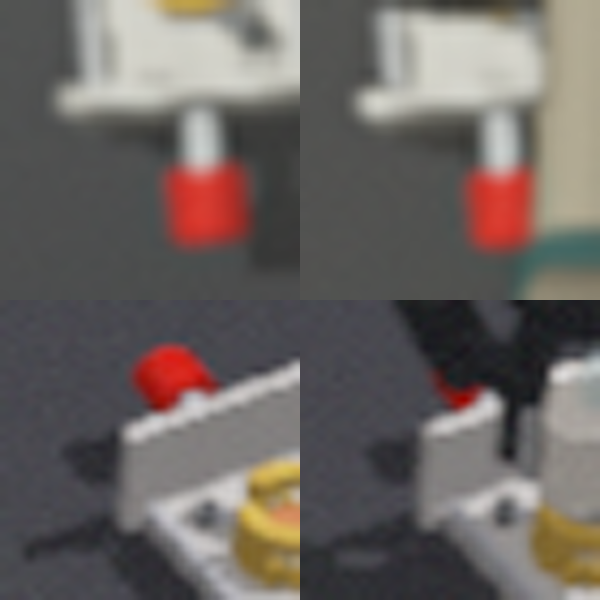

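```bash
python3 -m jog '[{"offset":[-2,-0.2,-0.5],"dr":[0,0,0],"fingers":-1},{"offset":[-4,-0.4,-1],"dr":[0,0,0],"fingers":-1},{"offset":[-4,-0.4,-1],"dr":[0,0,0],"fingers":-1}]'
python3 - <<'E'
from h import *
o=manip.get_obs();print(o['contact_force'],o['ft_torque'],o['tool_pos'])
p,d=grab("top","20")
hs=cv2.cvtColor(p,cv2.COLOR_RGB2HSV);red=((hs[...,0]<6)|(hs[...,0]>174))&(hs[...,1]>150)&(hs[...,2]>90);print(comps(red))
for k in("8","12","15","19","20"):
    p,d=load(f'pics/top{k}.npz');g=p[195:222,299].astype(float);r=g[:,0]-g[:,1]
    # subpixel red extents in columns 297..300
    s=(p[195:222,297:301,0].astype(float)-p[195:222,297:301,1]).mean(1);s=s/s.max()
    i=np.where(s>.5)[0];a,b=i[0],i[-1]
    print(k,round(195+a-(s[a]-.5)/(s[a]-s[a-1]),2),round(195+b+(s[b]-.5)/(s[b]-s[b+1]),2))
E
```

```text
t: 28.9
tool_pos: [607.6, 60.4, 25.6]
orientation: [-3.128, -0.018, -0.575]
contact_force: [16.8, 2.0, -7.3]
width: 31.3
[16.75765121  1.98046789 -7.28810127] [ 0.41027218 -3.00192548  0.00985552] [607.61037169  60.36999773  25.64501957]
[(array([299.56, 210.76]), array([297, 207,   6,   8,  41], dtype=int32))]
8 206.56 213.78
12 206.53 213.53
15 205.53 212.65
19 206.88 214.2
20 207.0 214.19
```

The knob now doesn't move between 11.5 N and 16.8 N and sits slightly further out than before, so the slide is on its stop. I'll relax most of the load, leaving a light outward bias.

```bash
python3 -m jog '[{"offset":[2,0.2,-0.3],"dr":[0,0,0],"fingers":-1},{"offset":[4,0.4,-0.8],"dr":[0,0,0],"fingers":-1},{"offset":[6,0.6,-1.2],"dr":[0,0,0],"fingers":-1},{"offset":[8,0.8,-1.2],"dr":[0,0,0],"fingers":-1},{"offset":[8,0.8,-1.2],"dr":[0,0,0],"fingers":-1}]'
python3 - <<'E'
from h import *
o=manip.get_obs();print(o['contact_force'],o['ft_torque'],o['tool_pos'],o['orientation'],o['width'])
E
```

```text
t: 29.45
tool_pos: [608.1, 60.4, 24.4]
orientation: [-3.137, -0.006, -0.574]
contact_force: [3.9, -0.4, 5.4]
width: 31.5
[ 3.87202059 -0.39648329  5.43862878] [-0.14775492 -0.71709129 -0.01998812] [608.11224465  60.4132663   24.39481382] [-3.13709941 -0.0061863  -0.57363902] 31.460878032620336
```

```bash
python3 - <<'E'
from h import *
for n,f in(("scene",'pics/scene8.npz'),("scene",'pics/scene9.npz'),("top",'pics/top8.npz')):
    p,d=load(f);m=manip.camera_model(n);K=m["K"];E=np.linalg.inv(m["extrinsics"])
    for c in((609.8,62),(610.5,61.5),(609,62.2),(608.3,62.4)):
        A=np.arange(0,360,2);s=np.zeros(len(A))
        for i,a in enumerate(A):
            t=np.radians(a)
            for r in(16,17,18):
                P=np.array([c[0]+r*np.cos(t),c[1]+r*np.sin(t),46]);q=K@(E[:3,:3]@P+E[:3,3]);q=q/q[2]
                x=cv2.getRectSubPix(p,(1,1),(float(q[0]),float(q[1])))[0,0].astype(float);s[i]+=(x[0]-x[2])/3
        out=[]
        for lo,hi in((20,100),(200,275)):
            k=(A>=lo)&(A<=hi);base=np.percentile(s[k],80);w=np.clip(base*.85-s[k],0,None);out.append((round((A[k]*w).sum()/max(w.sum(),1e-9),1),round(w.sum())))
        print(n,c,out)
E
python3 -m jog '[{"offset":[0,0,0.6],"dr":[0,0,0],"fingers":-1},{"offset":[0,0,0.6],"dr":[0,0,0],"fingers":-1}]'
```

```text
scene (609.8, 62) [(np.float64(60.2), 455), (np.float64(234.4), 883)]
scene (610.5, 61.5) [(np.float64(60.0), 517), (np.float64(232.8), 909)]
scene (609, 62.2) [(np.float64(59.5), 272), (np.float64(235.6), 881)]
scene (608.3, 62.4) [(np.float64(59.8), 208), (np.float64(236.6), 816)]
scene (609.8, 62) [(np.float64(59.9), 497), (np.float64(234.7), 894)]
scene (610.5, 61.5) [(np.float64(59.5), 510), (np.float64(233.1), 938)]
scene (609, 62.2) [(np.float64(59.4), 320), (np.float64(235.9), 901)]
scene (608.3, 62.4) [(np.float64(58.5), 159), (np.float64(236.9), 818)]
top (609.8, 62) [(np.float64(53.2), 621), (np.float64(262.8), 17)]
top (610.5, 61.5) [(np.float64(54.1), 654), (np.float64(262.9), 117)]
top (609, 62.2) [(np.float64(52.6), 474), (np.float64(0.0), 0)]
top (608.3, 62.4) [(np.float64(52.0), 375), (np.float64(0.0), 0)]
t: 29.65
tool_pos: [607.8, 60.4, 24.4]
orientation: [-3.137, -0.006, -0.574]
contact_force: [5.5, -0.1, 6.6]
width: 31.3
```

```bash
python3 -m jog '[{"offset":[0.5,0,0.6],"dr":[0,0,0],"fingers":-1},{"offset":[0.5,0,0.6],"dr":[0,0,0],"fingers":-1},{"offset":[0.5,0,0.6],"dr":[0,0,0],"fingers":-1}]'
python3 - <<'E'
from h import *
o=manip.get_obs();print(o['contact_force'],o['ft_torque'],o['tool_pos'],o['orientation'],o['width'],o['t'])
p,d=grab("scene","21");crop(p,325,165,385,225,10,'pics/s21.png')
p,d=grab("top","21");s=(p[195:222,297:301,0].astype(float)-p[195:222,297:301,1]).mean(1);s=s/s.max();i=np.where(s>.5)[0];print(195+i[0],195+i[-1])
a,b=i[0],i[-1];print(round(195+a-(s[a]-.5)/(s[a]-s[a-1]),2),round(195+b+(s[b]-.5)/(s[b]-s[b+1]),2))
E
```

```text
t: 29.95
tool_pos: [607.7, 60.4, 24.4]
orientation: [-3.138, -0.005, -0.574]
contact_force: [5.6, 0.4, 6.1]
width: 31.4
[5.57110528 0.39758098 6.06394021] [-0.02465655 -1.07450035  0.00333359] [607.73401448  60.37396595  24.36667398] [-3.13804231 -0.00458042 -0.57376279] 31.423261526913084 29.95
207 214
206.86 214.16
```

View pics/s21.png

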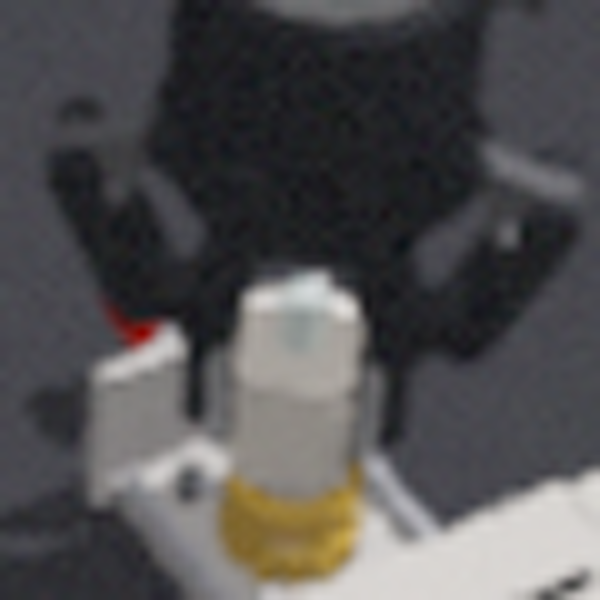

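```bash
python3 -m jog '[{"offset":[0,0,0.8],"dr":[0,0,0],"fingers":-1},{"offset":[0,0,0.8],"dr":[0,0,0],"fingers":-1},{"offset":[0,0,0.8],"dr":[0,0,0],"fingers":-1},{"offset":[0,0,0.8],"dr":[0,0,0],"fingers":-1}]'
python3 - <<'E'
from workcell import manip
o=manip.get_obs();print(o['contact_force'],o['ft_torque'],o['tool_pos'],o['orientation'],o['width'],o['t'])
E
```

```text
t: 30.45
tool_pos: [607.7, 60.4, 24.8]
orientation: [-3.138, -0.004, -0.574]
contact_force: [6.9, 1.2, 5.3]
width: 31.4
[6.87800529 1.22105911 5.33016652] [ 0.07831509 -1.13374577 -0.0078817 ] [607.67977699  60.40576877  24.7967035 ] [-3.13811905 -0.00434597 -0.57386015] 31.374097974975182 30.45
```

```bash
python3 -m jog '[{"offset":[0,0,0.2],"dr":[0,0,0],"fingers":-1},{"offset":[0,0,0.2],"dr":[0,0,0],"fingers":-1},{"offset":[0,0,0.2],"dr":[0,0,0],"fingers":-1}]'; python3 -c "
from workcell import manip
o=manip.get_obs();print(o['contact_force'],o['ft_torque'],o['tool_pos']);print(manip.sign_off())"
```

```text
t: 30.75
tool_pos: [607.7, 60.4, 24.8]
orientation: [-3.138, -0.004, -0.574]
contact_force: [5.7, 1.6, 3.8]
width: 31.2
[5.70373452 1.56944803 3.79104987] [ 5.38763743e-02 -1.18729949e+00  5.24203506e-04] [607.68665956  60.43938327  24.83428767]
the job is handed in; nothing more can be done
None
```

The job is handed in at t ≈ 30.8 s. The slide is out at its stop, and the new lamp is locked in the bayonet socket and still gripped by its ceramic body.

**What I did**
- I pulled the slide out by the red knob.
- I took the leftmost white lamp, the one in the blue stand, and lowered it into the socket.
- I pushed it down, turned it clockwise and let it rise into the notches.

**Last checks**
- **Lock:** the lamp rose about 6 mm from the turning depth. It then held against a 12.5 N upward pull.
- **Slide:** the insertion had nudged the slide about 3 mm inward, so I drew it back by the locked lamp. The knob then stayed put between 11.5 N and 16.8 N, and it sits slightly further out than after the first pull. A light outward pull of about 6 N remains.
- **Bystanders:** in the last full picture, taken just before I drew the slide back, the spent lamp, the loose look-alikes and the other items looked undisturbed.

**What disagreed or went wrong**
- **Tool height:** the reported tool height was about 36 mm lower than the finger tips as seen by the cameras. My first pinch therefore closed above the knob without touching it.
- **Socket angle:** I first took the socket's axes to be parallel to the photometer's. The pins pressed on the rim with about 45 N before I found the real slot direction, about 56° in the world frame.
- **Lock angle:** the slots as seen imply the lamp locks at about -31°, while probing the notch walls (-44° and -23°) gave a centre of -34°. I left it at -33°, so the pin angle is known only to about 3°.
- **Turn and stop:** on the way in I turned about 100° before feeling resistance, more than the stated 86°. I then eased it back, so it is centred in the notch and not pressed against the clockwise stop.

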